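Pin the hold-down bar of a vial shaker

ROBOT

A 6-joint arm with a two-finger parallel gripper is mounted at the origin on the work surface. World frame = base frame: x ahead of the robot, y to its left, z up, the work surface at z = 0. Lengths are in mm, angles in rad, forces in N, time in s.
With the tool pointing down it reaches from about 275 to 1000 mm from the base axis. Payload 8.4 kg.
Tool frame: the origin (TCP) lies at the very end of the fingers, on their centre line; the grasp point (between the pads) lies 19 mm behind it; z points along the fingers, y is the direction in which the jaws open and shut (so a half turn about z gives the same grasp; the last joint's range is limited). The gripper opens to 85 mm and grips with 20 to 120 N. Pads are 22 mm wide; open, the fingers measure 114 mm over their backs; the gripper's body (76 mm by 85 mm) begins 54 mm behind the grasp point. The pads swing forward as they close: fully open they stand 13 mm farther back than shut.
Start: joints at [-1.119, 0.353, 1.633, -0, 1.155, -0.002], TCP at [273.989, -561.745, 231.281] pointing down, gripper open.
Joint ranges: [-2.63, 2.63], [-0.92, 2.1], [0.06, 2.66], [-1.3, 4.44], [0, 2.69], [-3.02, 3.02]. Speed limits (rad/s): [2.22, 2.22, 2.79, 3.14, 3.14, 3.14].

INTERFACE

Orientations are given as [roll, pitch, yaw] about the fixed x, y, z axes, in that order (R = Rz(yaw) Ry(pitch) Rx(roll)).
In Python, from rig import r gives the robot as it stands.
- The arm moves only by the tool jog_arm, never from a script. Its argument "increments" is text: rows parted by semicolons, each of 7 numbers parted by spaces: the shift along the tool's x, y, z in cm, then the turn, a rotation vector about the tool's x, y, z in rad, then the opening, from -1 (shut) to 1 (fully open). A call has exactly 8 rows; each row shifts and turns the commanded pose from where the row before left it, along the tool's axes as they then stand; what a row does not reach is not made up. A row lasts 1/10 s, in which the tool goes at most 50 mm and 8.59 degrees, less where a joint would pass 70% of its speed; a pose out of reach is approached as far as the arm can. A call with a gripper value outside its range is refused whole. The fingers move at their own pace and stop on an object; "squeeze" is the grip in N (left out, the last holds). Time passes only in rows, so rows that do not move let the fingers close, or fill a call up. It gives the time, the measured TCP pose, the force and the opening at its end, in the units of the state.
- r.sense(): the state, without advancing time (a new reading comes with each control period).
- r.grab_frame(name): name is "side" or "top"; returns the picture (384x512x3 uint8, red, green, blue); there is no depth.
- r.camera_info(name): a dict with "K" (3x3 intrinsics, pixels), "dist_coeffs" ([k1, k2, p1, p2, k3] as OpenCV has them; the pictures are not rectified), "rvec" (rotation vector, rad) and "tvec" (3), from world to camera coordinates, as OpenCV has them. Camera axes: x right, y down, z forward; pixel columns grow to the right and rows downward; lengths in mm; the calibration is good to about 2 mm. A picture is of the moment at which its call begins. camera_info takes no time and is no camera call.
- r.sign_off(): hands the job in, once; it reports no verdict.
The state is a dict: "clock": time; "qpos": joint angles; "qvel": joint speeds; "joint_efforts": joint torques, N m; "eef_pos": TCP position; "tcp_rot": TCP orientation; "contact_force": force on the tool from outside, world axes, zero at the start; "wrist_torque": the same for the moment, N m; "opening": opening from 0.0 (shut) to 1.0 (fully open).
Only numpy, scipy, OpenCV 4.12 (cv2) and the standard library are available. Lean on these libraries where they do the work, as an engineer would, in place of code of your own. Each camera call takes 0.05 s, during which the arm holds its last target.

TASK

Get the vial rack on the shaker ready to run: lower the crimp-cap vial that stands alone on the bench gently and upright to the bottom of the empty pocket of the blue rack before letting go, swing the hinged hold-down bar fully down over the caps, then push the red-handled retaining pin from the front through the fork and the eye of the bar until its handle meets the fork, and let go of it. Do not knock or press the glass vials hard, and leave the vials already in the rack and the other things on the bench where they are.

Things in the scene. Friction and masses are not known exactly. Their poses are not given: they have to be found in the camera images.
- vial_center (a point): Half-way point (37.5 mm up) of the vial to load, alone and upright on the bench: clear glass, white label band, silver crimp cap with yellow-green septum. 75 mm tall; body 22.5 mm in diameter up to 55 mm, then a narrower shoulder; cap 20 mm in diameter from 65 to 75 mm; 26 to 45 g. z is its upward axis.
- pocket_floor (a point): Centre of the floor of the rack's empty pocket, where the vial's bottom must stand. Pockets are square, 26 mm wide inside, in one row of four 30 mm apart; walls 4 mm thick rise 38 mm above this floor, outer faces 17 mm before and behind the row. Never the pocket next to the hinge. Take the rack's directions from shaker, not from here.
- hold_bar (a joint): Angle of the aluminium hold-down bar, rad: 0 = fully down (level, on its stop, 2.5 mm above the caps), 1.57 = upright; starts at 1.6 to 1.95, leaning away from the rack. The hinge is stiff: the bar stays where it is left and needs about 1 N at its free end to move.
- bar_hinge (a point): On the bar's hinge axis (level, along x), mid-width, at the rack's left end seen from the robot. Axes as shaker. When down, the bar runs from here along -y, 30 mm wide, 8 mm thick (top 4 mm above the axis), to 140 mm; then the eye (8 mm wide) at 160 mm and a black tab out to 191 mm.
- bar_top (a point): Point on the middle of the bar's upper (outer) face, 120 mm from the hinge axis: a good place to push. Axes are the bar's: -y points from the hinge to the free end, z out of the upper face.
- bar_eye (a point): Centre of the eye's hole (11 mm in diameter, through 8 mm, along the bar's x axis), 160 mm from the hinge axis and, with the bar down, 11 mm lower than it. With the bar fully down it stands between the fork's cheeks, in line with their holes.
- fork_mouth (a point): Centre of the front mouth of the hole through the steel fork at the rack's right end. x: the hole's axis, front (robot's side) to back, the way the pin goes in; z up. Hole 10 mm in diameter, through front cheek (6 mm), gap for the eye (14 mm) and back cheek (6 mm): 26 mm in all. Cheeks 24 mm wide, top 13 mm above the axis; free space in front, down to the platform 79 mm below.
- pin_handle (a point): Centre of the red handle of the retaining pin: a block 30 mm long (along the pin), 14 mm wide and 14 mm high, lying flat on the bench at the start with the pin level, axis 7 mm above the bench. x runs along the pin from the handle to the nose, z up. The pin weighs 36 to 60 g.
- pin_shoulder (a point): Middle of the handle's front face, where the shank begins, on the pin's axis, 15 mm ahead of the handle's centre. It meets the front of the fork when the pin is home. x along the pin to the nose.
- pin_tip (a point): Tip of the pin's nose, 46 mm ahead of the shoulder. The steel shank is 8 mm in diameter and tapers over the last 9 mm to 3 mm.
- shaker: Low white bench shaker, fixed, 200 mm deep (x), 250 mm wide (y), platform 75 mm above the bench; carries the blue rack, fork and bar. Origin under its centre on the bench; x to the back (away from the robot), y left along the rack to the hinge, z up. Pockets at y = 45, 15, -15, -45 mm on its y axis, their floors 84 mm up.
- vial: The vial to be loaded (see vial_center); origin at the centre of its bottom.
- pin: The retaining pin (see pin_handle); origin 7 mm below the shoulder's centre.
- rack_vial0_center (a point): Centre of a vial already in the rack, of the same size and look as the one to be loaded; stays where it is.
- rack_vial0: The same vial; origin at the centre of its bottom.
- rack_vial1_center (a point): Centre of a vial already in the rack, of the same size and look as the one to be loaded; stays where it is.
- rack_vial1: The same vial; origin at the centre of its bottom.
- rack_vial2_center (a point): Centre of a vial already in the rack, of the same size and look as the one to be loaded; stays where it is.
- rack_vial2: The same vial; origin at the centre of its bottom.
- reagent_bottle: Amber glass reagent bottle with blue cap, 72 mm in diameter, 150 mm tall; a bystander. Origin at its underside.
- cap_jar: Clear jar with white lid, 56 mm in diameter, 65 mm tall; a bystander. Origin at its underside.
- wrench: Steel wrench, 150 mm long; a bystander. Origin at its underside.
- beaker: Clear beaker, 72 mm in diameter, 90 mm tall; a bystander. Origin at its underside.
- spatula: Steel micro-spatula (flat scoop), 150 mm long; a bystander. Origin at its underside.

How it is judged (in metres and radians):
On the way, in this order (a step that is already met when the one before it is completed fails the run):
1. the vial stands upright on the floor of the empty pocket, let go, with the bar still up (horizontal distance between vial_center and pocket_floor below 0.006 m and z of vial_center in the frame of pocket_floor below 0.042 m and angle between vial_center's own z axis and vertical below 0.12 rad and contact force between the fingers and vial below 0.1 N and value of joint hold_bar above 0.5 rad), for 0.2 s.
2. the hold-down bar is fully down (horizontal distance between vial_center and pocket_floor below 0.006 m and z of vial_center in the frame of pocket_floor below 0.042 m and angle between vial_center's own z axis and vertical below 0.12 rad and value of joint hold_bar below 0.03 rad), for 0.2 s.
At the end, for the whole second after the job is handed in: Vial upright (0.12 rad) on the floor of the pocket that was empty (6 mm sideways, 4.5 mm in height); bar down within 0.03 rad; pin through fork and eye, in line within 0.12 rad, shoulder within 6 mm of the front mouth, tip over 38 mm behind it; all at rest (all of step 2 and distance between pin_shoulder and fork_mouth below 0.006 m and angle between the x axis of pin_shoulder and the x axis of fork_mouth, either way round below 0.12 rad and x of pin_tip in the frame of fork_mouth above 0.038 m and linear speed of each of pin, vial below 0.02 m/s); the robot touches nothing.
It fails at once if the vial is knocked or pressed with more than 20 N against the rack, the bar or any part of the shaker (contact force between vial and shaker above 20 N).
It fails at once if the vial is let fall into the pocket (faster than 0.4 m/s, a drop of some 8 mm) instead of being lowered (horizontal distance between vial_center and pocket_floor below 0.03 m and contact force between the fingers and vial below 0.1 N and linear speed of vial above 0.4 m/s).
It fails at once if a vial already in the rack is pulled out or shifted by more than 15 mm (distance of any of rack_vial0_center, rack_vial1_center, rack_vial2_center from where it was at the start of the episode above 0.015 m).
It fails at once if a vial already in the rack is pressed with more than 20 N by the bar, the rack or the gripper ((contact force between rack_vial0 and shaker above 20 N or contact force between rack_vial0 and the fingers above 20 N) or (contact force between rack_vial1 and shaker above 20 N or contact force between rack_vial1 and the fingers above 20 N) or (contact force between rack_vial2 and shaker above 20 N or contact force between rack_vial2 and the fingers above 20 N)).
It fails at once if a thing on the bench that is not part of the job is moved by more than 30 mm (distance of any of reagent_bottle, cap_jar, wrench, beaker, spatula from where it was at the start of the episode above 0.03 m).
It also fails if it takes over 72 s, if anything falls off the work surface, if the arm or the gripper's body presses on something with over 40 N, if the wrist force passes 120 N, or if a joint passes its speed limit or range.

## Working session

There is one attempt and no reset: what is moved stays moved. The work goes in short steps, Python scripts to look and compute and a tool call to move; the robot and the scene stay as the last step left them, time stands still between calls to the robot, and variables do not carry over. Pictures are saved under pics/ and viewed, and the job is handed in when it is done.

Besides the shell and the picture viewer there is one more tool, called as name(argument=value, ...) on one line, values as JSON. jog_arm: Moves the arm, as the interface text tells. Its arguments: {"type":"object","properties":{"increments":{"type":"string"},"squeeze":{"type":"number"}},"required":["increments"]}

```bash
ls; mkdir -p pics
python3 - <<'E'
from rig import r
import cv2
print(r.sense())
for n in("side","top"):
    i=r.camera_info(n);print(n,i)
    f=r.grab_frame(n);cv2.imwrite(f"pics/{n}0.png",cv2.resize(f[:,:,::-1],(800,600),interpolation=cv2.INTER_CUBIC))
    cv2.imwrite(f"{n}0_raw.png",f[:,:,::-1])
E
```

```text
pics
{'clock': 0.0, 'qpos': array([-1.11940723e+00,  3.53668480e-01,  1.63417307e+00,  1.60158152e-06,
        1.15518452e+00, -2.38643293e-03]), 'qvel': array([-5.96484621e-04,  4.95433171e-04,  2.10785091e-05, -2.75901908e-04,
        2.53450046e-03,  3.90575786e-04]), 'joint_efforts': array([ 5.32018712e-04, -6.05244398e+01, -3.42060435e+01,  4.51926292e-05,
        9.48228640e-03, -5.91211560e-06]), 'eef_pos': array([ 273.76827912, -561.29932482,  230.53232242]), 'tcp_rot': array([-3.14015924e+00, -4.88506112e-06,  4.53774875e-01]), 'contact_force': array([ 0.39415192,  0.9789776 , -0.67462337]), 'wrist_torque': array([-0.04492152,  0.0065199 ,  0.00466034]), 'opening': 1.0028692630319842}
side {'K': array([[385.74691446,   0.        , 251.27482438],
       [  0.        , 385.74691446, 192.43262183],
       [  0.        ,   0.        ,   1.        ]]), 'dist_coeffs': array([0.00616445, 0.        , 0.        , 0.        , 0.        ]), 'rvec': array([ 1.50940056, -1.89319849,  0.90044537]), 'tvec': array([139.11472858, 454.05300291, 721.76869906])}
top {'K': array([[411.68531404,   0.        , 255.16570966],
       [  0.        , 411.68531404, 193.0407157 ],
       [  0.        ,   0.        ,   1.        ]]), 'dist_coeffs': array([-0.10481709,  0.        ,  0.        ,  0.        ,  0.        ]), 'rvec': array([ 2.26215973, -1.92245247,  0.21906819]), 'tvec': array([ -87.72063876,  586.18428014, 1152.15455297])}
```

View pics/side0.png

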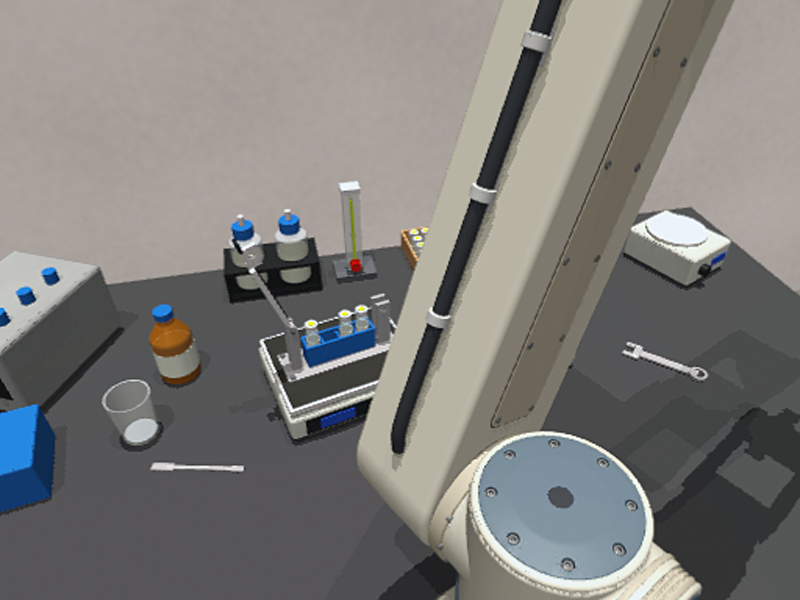

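View pics/top0.png

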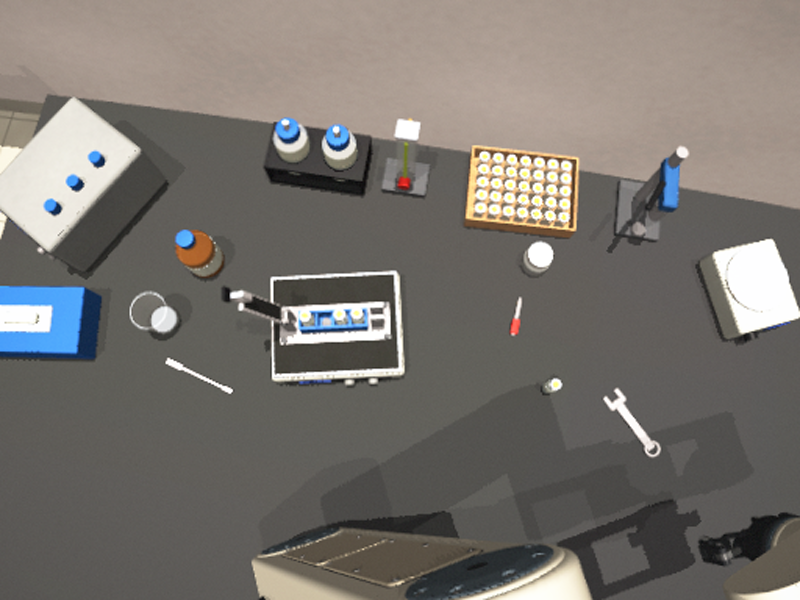

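The top view shows the shaker at about (337,325), the vial alone at (552,385), the pin at (516,318) with its nose away from the robot, and the empty pocket is second from the hinge. The side view is partly blocked by the arm. I'll enlarge crops next.

```bash
cat > h.py <<'E'
import cv2,numpy as np
def cam(r,n):
    i=r.camera_info(n);R=cv2.Rodrigues(i["rvec"])[0];return i,R,-R.T@i["tvec"]
def ray(r,n,px):
    i,R,C=cam(r,n);u=cv2.undistortPoints(np.array([[px]],float),i["K"],i["dist_coeffs"])[0,0]
    return C,R.T@np.array([u[0],u[1],1])
def onz(r,n,px,z):
    C,d=ray(r,n,px);return C+d*(z-C[2])/d[2]
def proj(r,n,P):
    i=r.camera_info(n);return cv2.projectPoints(np.array(P,float).reshape(-1,3),i["rvec"],i["tvec"],i["K"],i["dist_coeffs"])[0][:,0]
def crop(f,x0,y0,w,h,s,name,rgb=True):
    c=f[y0:y0+h,x0:x0+w]
    if rgb:c=c[:,:,::-1]
    c=cv2.resize(c,None,fx=s,fy=s,interpolation=cv2.INTER_CUBIC).copy()
    for k in range(0,w,10):
        cv2.line(c,(k*s,0),(k*s,4),(0,255,0),1); cv2.putText(c,str(x0+k),(k*s,14),0,.35,(0,255,0),1)
    for k in range(0,h,10):
        cv2.line(c,(0,k*s),(4,k*s),(0,255,0),1); cv2.putText(c,str(y0+k),(5,k*s+4),0,.35,(0,255,0),1)
    cv2.imwrite("pics/"+name,c)
E
python3 - <<'E'
from h import *
f=cv2.imread('top0_raw.png')
crop(f,135,165,130,85,6,'t_sh.png',False)
crop(f,315,180,60,75,8,'t_vp.png',False)
f=cv2.imread('side0_raw.png')
crop(f,140,145,115,140,4,'s_sh.png',False)
E
```

```text
(no output)
```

View pics/t_sh.png

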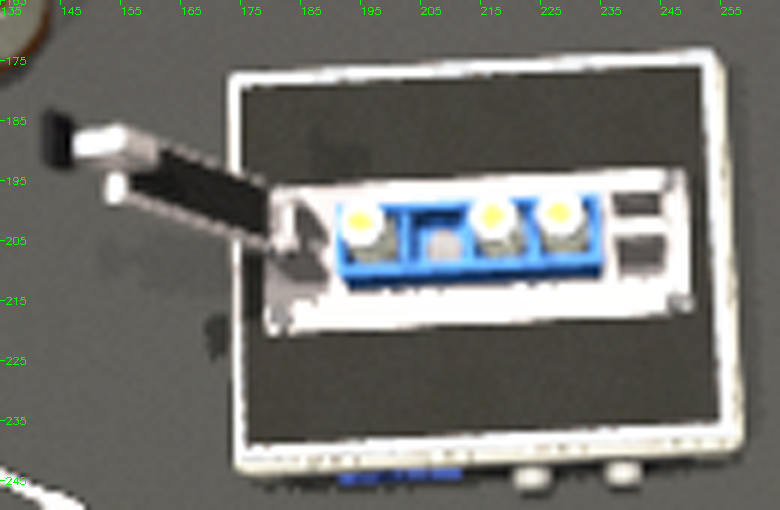

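View pics/t_vp.png

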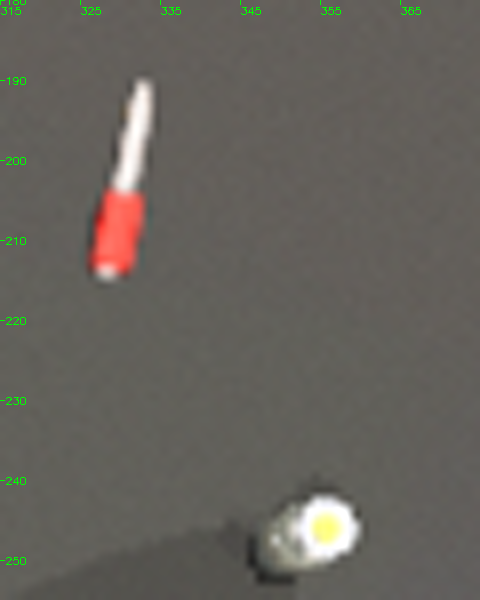

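View pics/s_sh.png

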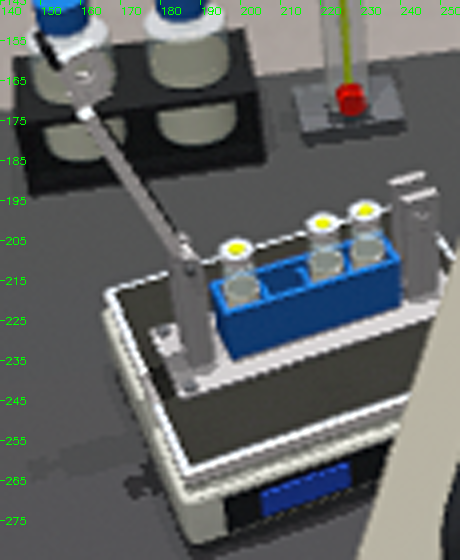

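```bash
cat >> h.py <<'E'
def T(s,p):
    c,n=np.cos(s[2]),np.sin(s[2]);p=np.atleast_2d(np.array(p,float));return np.c_[s[0]+c*p[:,0]-n*p[:,1],s[1]+n*p[:,0]+c*p[:,1],p[:,2]]
E
python3 - <<'E'
from rig import r
from h import *
from scipy.optimize import least_squares
c=lambda X,Y:np.array([135+X/6-.5+.08,165+Y/6-.5+.08])
caps=[c(360,221),c(492,215),c(558,213)]
for p in caps: print(onz(r,'top',p,159).round(1))
sc=[(140+4*0+ x/4-.4,145+y/4-.4) for x,y in((236,249),(322,223),(365,210))]
for p in sc: print('side',onz(r,'side',p,159).round(1))
L=[(0,45,159),(0,-15,159),(0,-45,159)]
f=lambda s:np.r_[(proj(r,'top',T(s,L))-caps).ravel(),(proj(r,'side',T(s,L))-sc).ravel()]
o=least_squares(f,[600,100,0]);s=o.x;print(s,o.fun.round(2))
np.save('sh.npy',s)
# corners
for p in [(229,75),(718,50),(743,432),(235,465)]:print(onz(r,'top',c(*p),75).round(1))
print(T(s,[(100,125,75),(100,-125,75),(-100,-125,75),(-100,125,75)]).round(1))
v=lambda X,Y:np.array([315+X/8-.44,180+Y/8-.44])
print('vial',onz(r,'top',v(327,528),75).round(1))
print('pin tip',onz(r,'top',v(143,82),7),'tail',onz(r,'top',v(107,277),7),'shoulder',onz(r,'top',v(124,192),10))
print('handle red L/R',[onz(r,'top',v(*q),14).round(1) for q in [(105,190),(145,195),(92,265),(132,270)]])
print(cam(r,'top')[2],cam(r,'side')[2])
# overlay
f=cv2.imread('top0_raw.png')
for P in T(s,[(0,45,159),(0,15,84),(0,-15,159),(0,-45,159),(100,125,75),(100,-125,75),(-100,-125,75),(-100,125,75)]):print(proj(r,'top',P))
E
```

```text
[522.2 163.7 159. ]
[534.6 105.1 159. ]
[540.4  75.8 159. ]
side [521.2 163.7 159. ]
side [534.4 105.7 159. ]
side [541.1  75.7 159. ]
[5.31293737e+02 1.19848795e+02 2.10590486e-01] [-0.09  0.09 -0.04  0.06  0.   -0.13 -0.07 -0.15  0.18 -0.04 -0.01  0.1 ]
[598.8 256.9  75. ]
[650.4  20.2  75. ]
[465.7 -22.1  75. ]
[410.3 215.   75. ]
[[603.  263.   75. ]
 [655.2  18.5  75. ]
 [459.6 -23.3  75. ]
 [407.4 221.2  75. ]]
vial [ 484.3 -301.9   75. ]
pin tip [ 654.86994285 -226.63122666    7.        ] tail [ 576.01128877 -222.15141579    7.        ] shoulder [ 609.52723263 -224.09984343   10.        ]
handle red L/R [array([ 608.2, -216.1,   14. ]), array([ 608.8, -231.7,   14. ]), array([ 578.3, -214.8,   14. ]), array([ 578.9, -230.3,   14. ])]
[ 328.41748547  -28.87877891 1253.02633893] [-246.19663053  187.5231209   806.65320326]
[[194.49484179 201.50283051]]
[[208.43084605 206.18159859]]
[[216.54417853 200.4722273 ]]
[[227.58390004 199.95493228]]
[[171.04597098 175.43168234]]
[[255.06665932 171.46943616]]
[[258.49277416 238.71961391]]
[[171.4548055  242.74016733]]
```

```bash
cat >> h.py <<'E'
from scipy.spatial.transform import Rotation as Ro
def plan(r,pos,yaw,n,roll=np.pi,pitch=0.):
    s=r.sense();p0=s['eef_pos'];R0=Ro.from_euler('xyz',s['tcp_rot']);R1=Ro.from_euler('xyz',[roll,pitch,yaw])
    dv=(R0.inv()*R1).as_rotvec();R=R0;d=(np.array(pos)-p0)/n
    for k in range(n):
        print(np.r_[R.inv().apply(d)/10,dv/n].round(3)); R=R*Ro.from_rotvec(dv/n)
E
python3 - <<'E'
from rig import r
from h import *
s=np.load('sh.npy')
# fork / hinge hypothesis overlay
f=cv2.imread('top0_raw.png');S=6
for name,x0,y0,w,h in(('top',135,165,130,85),('side',140,145,115,140)):
    f=cv2.imread(name+'0_raw.png');S=6 if name=='top' else 4
    c=cv2.resize(f[y0:y0+h,x0:x0+w],None,fx=S,fy=S,interpolation=cv2.INTER_CUBIC)
    def pl(P,col):
        q=proj(r,name,T(s,P));q=((q-[x0,y0]+.5)*S).astype(int);cv2.polylines(c,[q.reshape(-1,1,2)],True,col,1)
    for xa,xb in((-13,-7),(7,13)): pl([(xa,-92,167),(xa,-68,167),(xb,-68,167),(xb,-92,167)],(0,0,255))
    pl([(-13,-61,122),(-13,61,122),(13,61,122),(13,-61,122)],(0,255,0))
    pl([(-17,2,84),(-17,28,84),(17,28,84),(17,2,84)],(0,255,255))
    pl([(-15,80,165),(15,80,165)],(255,0,255))
    for a in (1.6,1.75,1.85,1.95):
        d=lambda u,w,x:(x,80-u*np.cos(a)-w*-np.sin(a)*-1*-1,165+u*np.sin(a)+w*np.cos(a))
        pl([d(0,0,0),d(191,0,0)],(255,255,0))
    cv2.imwrite(f'pics/ov_{name}.png',c)
plan(r,(484.3,-301.9,150),1.013,8)
E
```

```text
[ 3.787 -1.761  1.01  -0.    -0.    -0.07 ]
[ 3.9   -1.492  1.01  -0.    -0.    -0.07 ]
[ 3.995 -1.216  1.009 -0.    -0.    -0.07 ]
[ 4.07  -0.934  1.009 -0.    -0.    -0.07 ]
[ 4.126 -0.648  1.009 -0.    -0.    -0.07 ]
[ 4.161 -0.358  1.008 -0.    -0.    -0.07 ]
[ 4.176 -0.067  1.008 -0.    -0.    -0.07 ]
[ 4.17   0.225  1.008 -0.    -0.    -0.07 ]
```

View pics/ov_top.png

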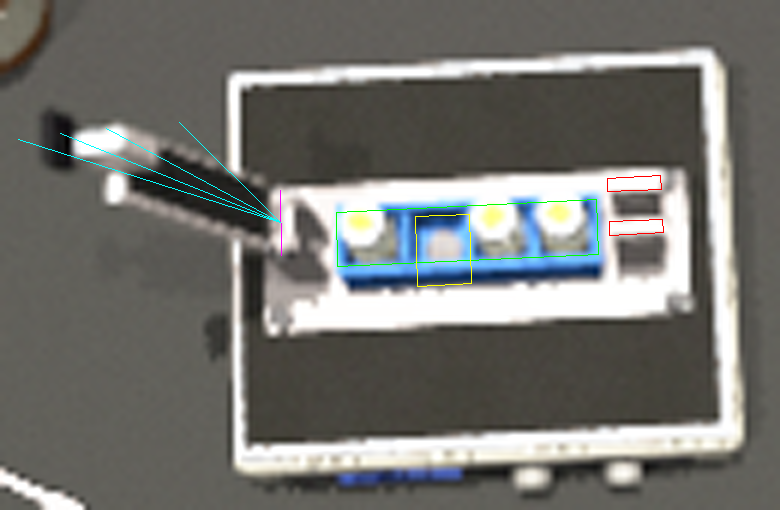

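View pics/ov_side.png

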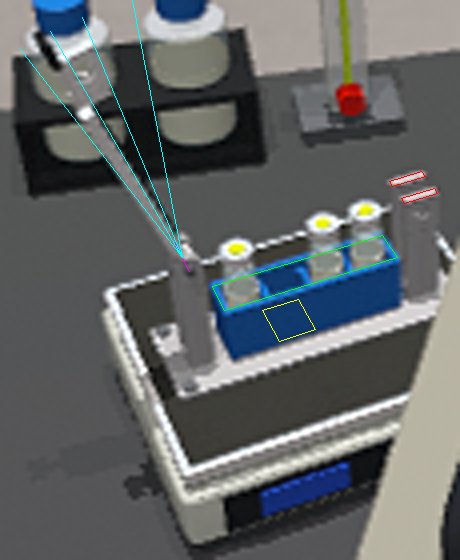

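The fork and rack overlays line up with the pictures in both views: the fork is at y=-80 in the shaker frame, and the bar angle is about 1.88. Moving to the vial.

jog_arm(increments="3.8 -1.75 1 0 0 -0.07 1; 3.9 -1.5 1 0 0 -0.07 1; 4 -1.2 1 0 0 -0.07 1; 4.07 -0.93 1 0 0 -0.07 1; 4.12 -0.65 1 0 0 -0.07 1; 4.16 -0.36 1 0 0 -0.07 1; 4.17 -0.07 1 0 0 -0.07 1; 4.17 0.22 1 0 0 -0.07 1", squeeze=25)

```text
clock: 0.9
eef_pos: [485.2, -300.8, 150.7]
tcp_rot: [-3.141, 0.0, 1.017]
contact_force: [0.8, -0.8, 0.6]
opening: 1.002
```

Run:
```python
from rig import r
from h import *
for n in("side","top"):
    f=r.grab_frame(n);cv2.imwrite(n+'1_raw.png',f[:,:,::-1]);cv2.imwrite(f"pics/{n}1.png",cv2.resize(f[:,:,::-1],(800,600),interpolation=cv2.INTER_CUBIC))
s=r.sense();print(s['eef_pos'],s['tcp_rot'],s['qpos'])
```

```text
[ 486.16657058 -298.34239521  149.71126755] [-3.13925093e+00 -1.22664430e-03  1.01960085e+00] [-5.53768276e-01  3.61929658e-01  1.82363399e+00  1.49172018e-03
  9.58374404e-01 -3.43318833e-03]
```

View pics/side1.png

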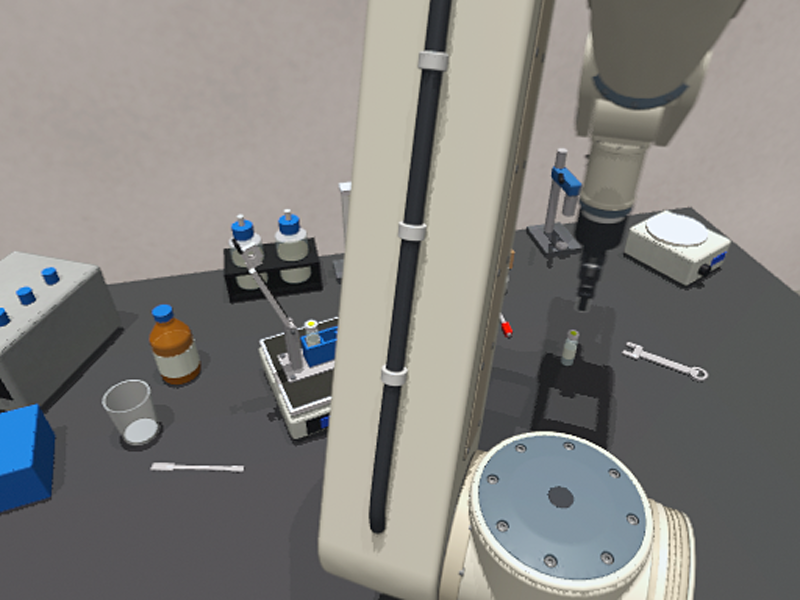

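View pics/top1.png

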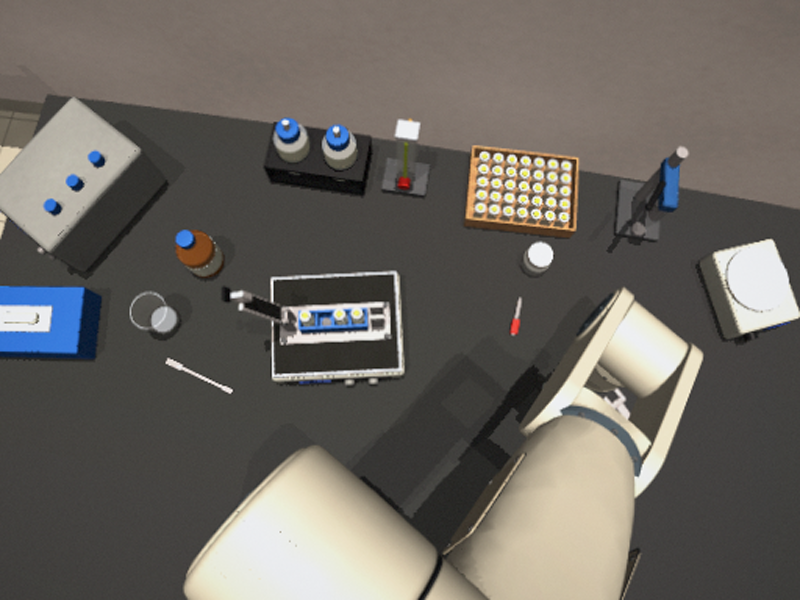

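The side view now shows the vial at about (571,347), with the gripper behind and above it, and the red pin handle at (506,327). I'll check the vial with a crop.

Run:
```python
from rig import r
from h import *
f=cv2.imread('side1_raw.png');crop(f,310,175,80,70,9,'s1v.png',False)
for p in [(484.3,-301.9,75),(484.3,-301.9,0)]:print(proj(r,'side',p))
```

```text
[[366.85238108 212.87453147]]
[[362.41648065 231.86481004]]
```

View pics/s1v.png

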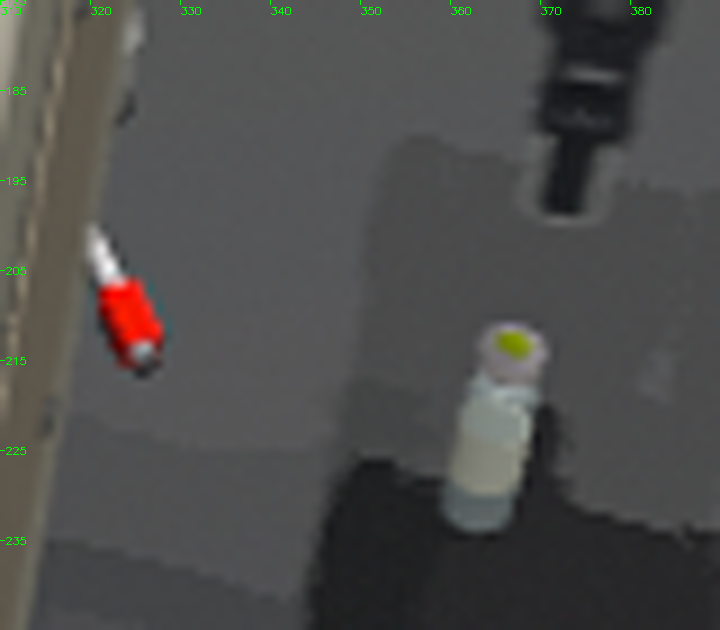

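Run:
```python
from rig import r
from h import *
plan(r,(484.3,-301.9,41),1.02,1)
```

```text
[-4.1400e-01  5.3000e-02  1.0871e+01 -2.0000e-03 -1.0000e-03 -0.0000e+00]
```

jog_arm(increments="-0.41 0.05 0 0 0 0 1; 0 0 2 0 0 0 1; 0 0 2.5 0 0 0 1; 0 0 2.5 0 0 0 1; 0 0 2.2 0 0 0 1; 0 0 1.6 0 0 0 1; 0 0 0 0 0 0 1; 0 0 0 0 0 0 1")

```text
clock: 1.8
eef_pos: [482.3, -307.2, 43.6]
tcp_rot: [-3.141, 0.0, 1.012]
contact_force: [-0.6, -0.2, 0.9]
opening: 1.0
```

Run:
```python
from rig import r
from h import *
f=r.grab_frame('side');crop(f,310,150,80,85,7,'s2v.png')
s=r.sense();print(s['eef_pos'],s['tcp_rot'],s['contact_force'])
```

```text
[ 482.78174307 -307.21810393   44.13194591] [3.14059289e+00 1.34562815e-04 1.01255268e+00] [-0.2584346  -0.20338082 -0.14562296]
```

View pics/s2v.png

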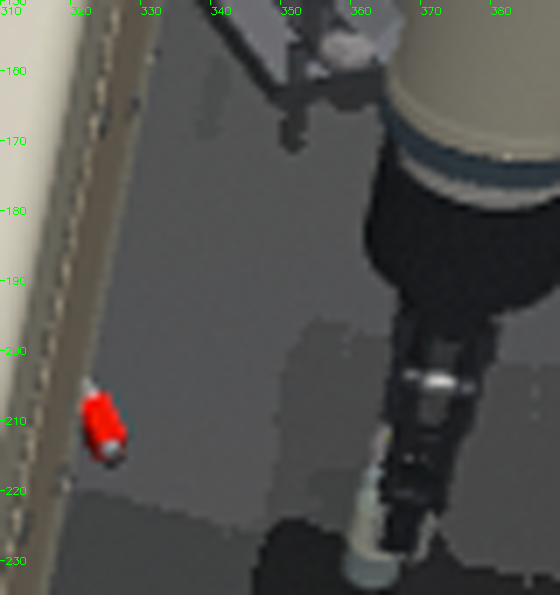

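Run:
```python
from rig import r
from h import *
plan(r,(484.3,-301.9,41),1.013,1)
```

```text
[ 0.532 -0.153  0.313  0.001  0.    -0.   ]
```

jog_arm(increments="0.26 -0.07 0.1 0 0 0 1; 0.26 -0.07 0.1 0 0 0 1; 0 0 0.1 0 0 0 1; 0 0 0 0 0 0 1; 0 0 0 0 0 0 1; 0 0 0 0 0 0 1; 0 0 0 0 0 0 1; 0 0 0 0 0 0 1")

```text
clock: 2.65
eef_pos: [484.3, -301.0, 40.3]
tcp_rot: [-3.142, 0.0, 1.014]
contact_force: [0.4, -0.6, 0.9]
opening: 1.001
```

Run:
```python
from rig import r
from h import *
s=r.sense();print(s['eef_pos'],s['tcp_rot'],s['contact_force'],s['qvel'])
plan(r,(484.3,-301.9,41),1.013,1)
```

```text
[ 484.34335023 -300.96063349   40.25960668] [-3.14158229e+00  1.90912572e-05  1.01386239e+00] [ 0.43484187 -0.55301036  0.85316491] [-0.00105086  0.00131212  0.00014856  0.00156746  0.0023205  -0.00027759]
[-0.082  0.046 -0.074 -0.     0.     0.001]
```

jog_arm(increments="-0.08 0.05 -0.05 0 0 0 1; 0 0 0 0 0 0 -1; 0 0 0 0 0 0 -1; 0 0 0 0 0 0 -1; 0 0 0 0 0 0 -1; 0 0 0 0 0 0 -1; 0 0 0 0 0 0 -1; 0 0 0 0 0 0 -1", squeeze=30)

```text
clock: 3.45
eef_pos: [484.4, -301.9, 40.9]
tcp_rot: [3.141, 0.0, 1.014]
contact_force: [0.2, 0.2, 2.1]
opening: 0.245
```

Run:
```python
from rig import r
from h import *
f=r.grab_frame('side');crop(f,310,150,80,85,7,'s3v.png')
s=r.sense();print(s['eef_pos'],s['tcp_rot'],s['contact_force'],s['opening'])
```

```text
[ 484.4015201  -301.93969502   40.86908966] [3.14142077e+00 2.69745678e-06 1.01380302e+00] [-0.45891024  0.86065377  2.03113867] 0.24578368015154375
```

View pics/s3v.png

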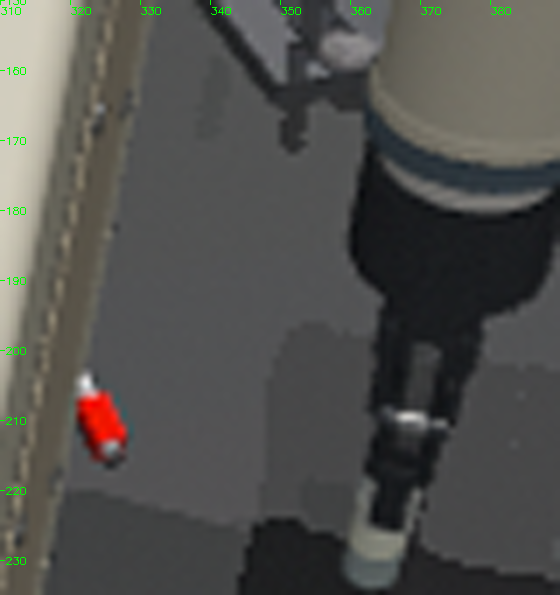

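Run:
```python
from rig import r
from h import *
s=np.load('sh.npy');P=T(s,[(0,15,84)])[0];print(P)
print('fork',T(s,[(-13,-80,154)]))
r_=r.sense()
plan(r,(484.4,-301.9,235),1.0138,1)
class F:
    def sense(s): return dict(eef_pos=np.array([484.4,-301.9,235]),tcp_rot=[np.pi,0,1.0138])
plan(F(),(P[0],P[1],235),s[2]+np.pi/2,12)
```

```text
[528.15817683 134.51741008  84.        ]
fork [[535.30392818  38.89869728 154.        ]]
[ 3.0000e-03  1.0000e-03 -1.9413e+01  0.0000e+00  0.0000e+00  0.0000e+00]
[ 3.28  -1.613 -0.    -0.     0.    -0.064]
[ 3.376 -1.4   -0.    -0.     0.    -0.064]
[ 3.459 -1.181 -0.    -0.     0.    -0.064]
[ 3.527 -0.958 -0.    -0.     0.    -0.064]
[ 3.581 -0.73  -0.    -0.     0.    -0.064]
[ 3.621 -0.5   -0.    -0.     0.    -0.064]
[ 3.645 -0.268 -0.    -0.     0.    -0.064]
[ 3.655 -0.034 -0.    -0.     0.    -0.064]
[ 3.65   0.2    0.    -0.     0.    -0.064]
[ 3.629  0.433  0.    -0.     0.    -0.064]
[ 3.594  0.664  0.    -0.     0.    -0.064]
[ 3.545  0.892  0.    -0.     0.    -0.064]
```

jog_arm(increments="0 0 -0.5 0 0 0 -1; 0 0 -2 0 0 0 -1; 0 0 -3.3 0 0 0 -1; 0 0 -3.8 0 0 0 -1; 0 0 -3.8 0 0 0 -1; 0 0 -3.3 0 0 0 -1; 0 0 -2 0 0 0 -1; 0 0 -0.7 0 0 0 -1")

```text
clock: 4.3
eef_pos: [485.2, -302.5, 237.5]
tcp_rot: [3.138, 0.0, 1.014]
contact_force: [-0.5, -0.9, -0.5]
opening: 0.246
```

jog_arm(increments="1.6 -0.8 0 0 0 -0.03 -1; 2.5 -1.1 0 0 0 -0.05 -1; 3.46 -1.18 0 0 0 -0.064 -1; 3.53 -0.96 0 0 0 -0.064 -1; 3.58 -0.73 0 0 0 -0.064 -1; 3.62 -0.5 0 0 0 -0.064 -1; 3.64 -0.27 0 0 0 -0.064 -1; 3.65 -0.03 0 0 0 -0.064 -1")

```text
clock: 5.1
eef_pos: [520.0, -37.7, 233.1]
tcp_rot: [-3.139, -0.0, 1.482]
contact_force: [-0.1, 0.3, 0.1]
opening: 0.244
```

Run:
```python
from rig import r
from h import *
s=np.load('sh.npy');P=T(s,[(0,15,84)])[0]
plan(r,(P[0],P[1],235),s[2]+np.pi/2,5)
print(r.sense()['opening'],r.sense()['eef_pos'])
```

```text
[ 3.445e+00 -1.440e-01 -3.700e-02 -1.000e-03 -0.000e+00 -6.000e-02]
[ 3.447e+00  6.300e-02 -3.800e-02 -1.000e-03 -0.000e+00 -6.000e-02]
[ 3.438e+00  2.690e-01 -3.800e-02 -1.000e-03 -0.000e+00 -6.000e-02]
[ 3.415e+00  4.750e-01 -3.800e-02 -1.000e-03 -0.000e+00 -6.000e-02]
[ 3.381e+00  6.780e-01 -3.800e-02 -1.000e-03 -0.000e+00 -6.000e-02]
0.2441030467602222 [519.99286656 -37.69196432 233.08315233]
```

jog_arm(increments="3.4 -0.1 0 0 0 -0.06 -1; 3.4 0.1 0 0 0 -0.06 -1; 3.4 0.3 0 0 0 -0.06 -1; 3 0.45 0 0 0 -0.06 -1; 1.8 0.4 0 0 0 -0.04 -1; 0.8 0.2 0 0 0 -0.02 -1; 0 0 0 0 0 0 -1; 0 0 0 0 0 0 -1")

```text
clock: 5.9
eef_pos: [530.7, 118.3, 234.1]
tcp_rot: [-3.14, 0.0, 1.777]
contact_force: [-1.6, -0.9, -0.3]
opening: 0.244
```

jog_arm(increments="0 0 0 0 0 0 -1; 0 0 0 0 0 0 -1; 0 0 0 0 0 0 -1; 0 0 0 0 0 0 -1; 0 0 0 0 0 0 -1; 0 0 0 0 0 0 -1; 0 0 0 0 0 0 -1; 0 0 0 0 0 0 -1")

```text
clock: 6.7
eef_pos: [531.4, 118.8, 234.8]
tcp_rot: [3.142, 0.0, 1.778]
contact_force: [-0.5, 0.9, -0.5]
opening: 0.244
```

Run:
```python
from rig import r
from h import *
s=np.load('sh.npy');P=T(s,[(0,15,84)])[0]
plan(r,(P[0],P[1],235),s[2]+np.pi/2,1)
S=r.sense();print(S['opening'],S['eef_pos'],S['tcp_rot'],S['qpos'])
f=r.grab_frame('side');crop(f,140,100,160,130,5,'s4.png');cv2.imwrite('s4_raw.png',f[:,:,::-1])
f=r.grab_frame('top');crop(f,135,145,130,105,6,'t4.png');cv2.imwrite('t4_raw.png',f[:,:,::-1])
```

```text
[ 1.607  0.006 -0.02   0.     0.    -0.004]
0.24353090166615052 [531.40251303 118.7797455  234.79818744] [3.14155107e+00 7.36982268e-06 1.77787461e+00] [ 2.17156643e-01  2.24651880e-01  1.80246449e+00 -8.67642930e-06
  1.11443478e+00  1.00821810e-02]
```

View pics/s4.png

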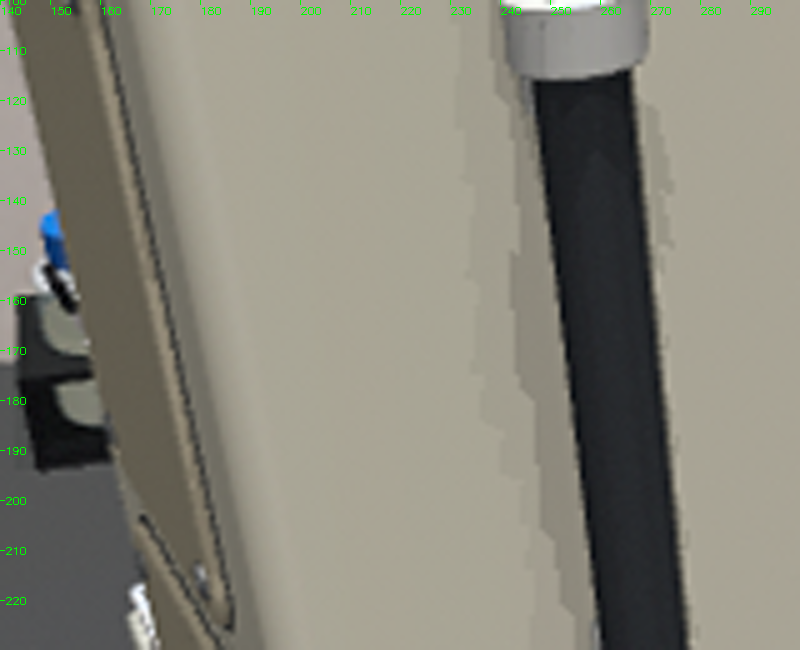

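View pics/t4.png

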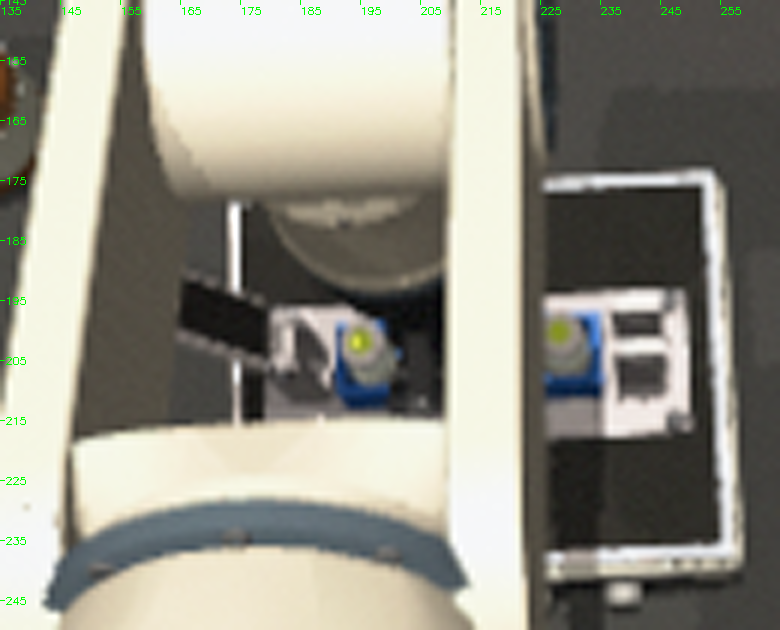

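Both views of the pocket are blocked by the arm: the side view completely, and the top view shows the wrist fork over the bar near (165,200). I'll check the wrist's clearance to the raised bar before lowering.

Run:
```python
from rig import r
from h import *
# at pic 1: tool axis at (486,-299), TCP z 150
for z in (150,200,250,300,350,400,450,500): print(z,proj(r,'side',(486,-299,z)).round(0)*800/512)
s=np.load('sh.npy')
# bar angle check: outer tab end
a=1.88
for a in (1.84,1.88,1.92):
    for n in('top','side'): print(a,n,proj(r,n,T(s,[(0,80-191*np.cos(a),165+191*np.sin(a))])))
# left fork arm outer edge now in t4: crop (60,300)->raw
for z in (300,350,400,450):
    p=onz(r,'top',(135+20/6,165-20+300/6),z); q=onz(r,'top',(135+70/6,165-20+300/6),z);e=onz(r,'top',(135+540/6,145+300/6),z)
    c,n=np.cos(s[2]),np.sin(s[2]); g=lambda P:(-n*(P[0]-s[0])+c*(P[1]-s[1])).round(0)
    print(z,'outer lower edge',g(p),g(q),'right',g(e), 'bar y there',80-(z-165)/np.tan(1.88))
```

```text
150 [[578.125 300.   ]]
200 [[584.375  276.5625]]
250 [[589.0625 251.5625]]
300 [[595.3125 226.5625]]
350 [[603.125  198.4375]]
400 [[609.375  167.1875]]
450 [[617.1875 135.9375]]
500 [[625.     101.5625]]
1.84 top [[145.38691225 186.58923874]]
1.84 side [[152.9693407  152.06813333]]
1.88 top [[142.45479388 186.96585161]]
1.88 side [[149.83697264 153.68912926]]
1.92 top [[139.6131746  187.36828174]]
1.92 side [[146.76337082 155.41543799]]
300 outer lower edge 160.0 140.0 right -47.0 bar y there 123.1257083056652
350 outer lower edge 147.0 127.0 right -50.0 bar y there 139.09819286331896
400 outer lower edge 133.0 115.0 right -53.0 bar y there 155.07067742097274
450 outer lower edge 119.0 102.0 right -56.0 bar y there 171.04316197862653
```

Run:
```python
from h import *
f=cv2.imread('side1_raw.png');crop(f,340,20,130,185,4,'s1w.png',False)
f=cv2.imread('t4_raw.png');cv2.imwrite('pics/t4full.png',cv2.resize(f,(800,600)))
```

```text
(no output)
```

View pics/s1w.png

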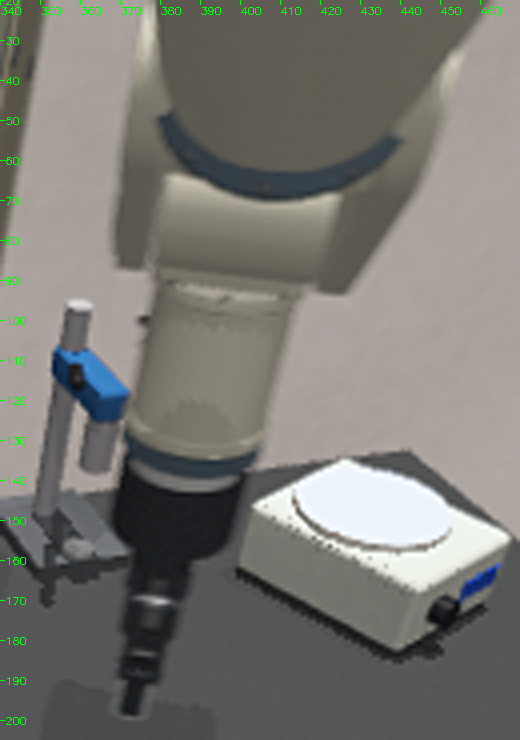

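View pics/t4full.png

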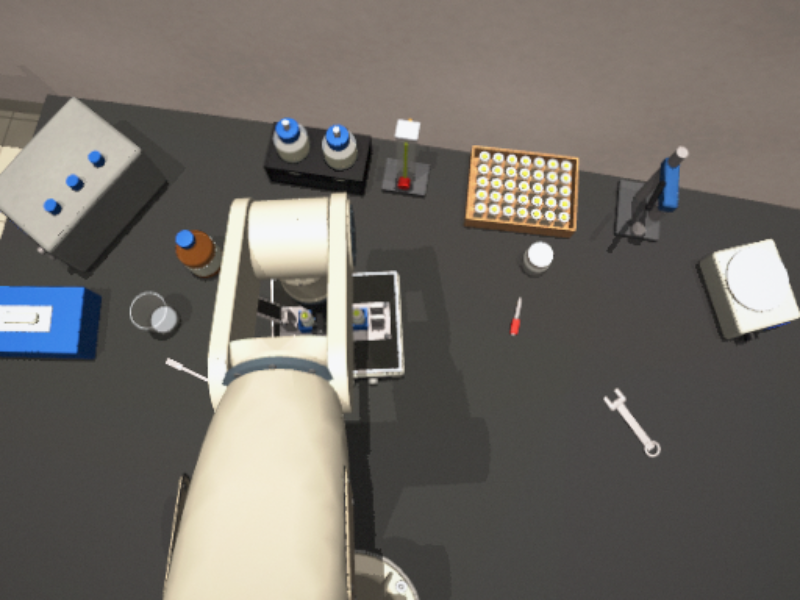

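jog_arm(increments="0.8 0 0 0 0 0 -1; 0.8 0 0 0 0 0 -1; 0 0 1.5 0 0 0 -1; 0 0 2 0 0 0 -1; 0 0 2 0 0 0 -1; 0 0 1 0 0 0 -1; 0 0 0 0 0 0 -1; 0 0 0 0 0 0 -1")

```text
clock: 7.6
eef_pos: [528.4, 134.8, 170.3]
tcp_rot: [3.141, -0.0, 1.778]
contact_force: [-0.3, 0.2, -0.1]
opening: 0.246
```

jog_arm(increments="0 0 0 0 0 0 -1; 0 0 0 0 0 0 -1; 0 0 0 0 0 0 -1; 0 0 0 0 0 0 -1; 0 0 0 0 0 0 -1; 0 0 0 0 0 0 -1; 0 0 0 0 0 0 -1; 0 0 0 0 0 0 -1")

```text
clock: 8.4
eef_pos: [528.1, 134.4, 169.8]
tcp_rot: [3.142, -0.0, 1.778]
contact_force: [-0.7, 1.0, -0.6]
opening: 0.244
```

Run:
```python
from rig import r
from h import *
s=np.load('sh.npy');P=T(s,[(0,15,84)])[0]
plan(r,(P[0],P[1],168),s[2]+np.pi/2,1)
S=r.sense();print(S['opening'],S['eef_pos'],S['tcp_rot'],S['contact_force'])
f=r.grab_frame('top');crop(f,165,165,85,85,7,'t5.png')
```

```text
[ 0.01   0.005  0.179  0.    -0.    -0.004]
0.2436067900640293 [528.12529129 134.40689214 169.78631826] [ 3.14155873e+00 -4.36561999e-06  1.77782500e+00] [-0.68567553  1.01298635 -0.61193849]
```

View pics/t5.png

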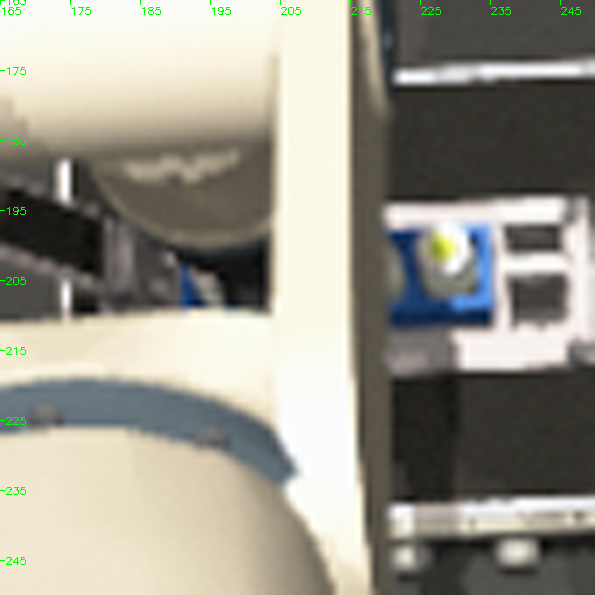

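jog_arm(increments="0 0 0.2 0 0 0 -1; 0 0 0.2 0 0 0 -1; 0 0 0.2 0 0 0 -1; 0 0 0.2 0 0 0 -1; 0 0 0.1 0 0 0 -1; 0 0 0.1 0 0 0 -1; 0 0 0.1 0 0 0 -1; 0 0 0 0 0 0 -1")

```text
clock: 9.25
eef_pos: [528.1, 134.4, 158.7]
tcp_rot: [-3.141, -0.0, 1.778]
contact_force: [-0.5, -1.2, -1.4]
opening: 0.243
```

jog_arm(increments="0 0 0.2 0 0 0 -1; 0 0 0.2 0 0 0 -1; 0 0 0.2 0 0 0 -1; 0 0 0.2 0 0 0 -1; 0 0 0.2 0 0 0 -1; 0 0 0 0 0 0 -1; 0 0 0 0 0 0 -1; 0 0 0 0 0 0 -1")

```text
clock: 10.05
eef_pos: [528.2, 134.4, 148.9]
tcp_rot: [3.141, -0.0, 1.778]
contact_force: [0.7, 1.0, 0.0]
opening: 0.243
```

jog_arm(increments="0 0 0.3 0 0 0 -1; 0 0 0.4 0 0 0 -1; 0 0 0.4 0 0 0 -1; 0 0 0.4 0 0 0 -1; 0 0 0.3 0 0 0 -1; 0 0 0.2 0 0 0 -1; 0 0 0.1 0 0 0 -1; 0 0 0 0 0 0 -1")

```text
clock: 10.85
eef_pos: [528.1, 134.4, 127.7]
tcp_rot: [-3.141, 0.0, 1.778]
contact_force: [-0.7, -0.7, -0.6]
opening: 0.247
```

jog_arm(increments="0 0 0.05 0 0 0 -1; 0 0 0.05 0 0 0 -1; 0 0 0.05 0 0 0 -1; 0 0 0.05 0 0 0 -1; 0 0 0 0 0 0 -1; 0 0 0 0 0 0 -1; 0 0 0 0 0 0 -1; 0 0 0 0 0 0 -1")

```text
clock: 11.65
eef_pos: [528.1, 134.4, 125.8]
tcp_rot: [3.142, -0.0, 1.778]
contact_force: [0.8, 0.0, 0.3]
opening: 0.239
```

jog_arm(increments="0 0 0.03 0 0 0 -1; 0 0 0.03 0 0 0 -1; 0 0 0 0 0 0 -1; 0 0 0 0 0 0 -1; 0 0 0 0 0 0 -1; 0 0 0 0 0 0 -1; 0 0 0 0 0 0 -1; 0 0 0 0 0 0 -1")

```text
clock: 12.45
eef_pos: [528.1, 134.4, 125.2]
tcp_rot: [-3.142, 0.0, 1.778]
contact_force: [0.6, -0.4, 0.3]
opening: 0.249
```

Run:
```python
from rig import r
S=r.sense();print(S['opening'],S['eef_pos'],S['tcp_rot'],S['contact_force'])
```

```text
0.2485124631215844 [528.10524751 134.41000532 125.17504034] [-3.14158546e+00  5.17445132e-06  1.77782233e+00] [ 0.55143682 -0.41743965  0.29226511]
```

jog_arm(increments="0 0 0.03 0 0 0 -1; 0 0 0 0 0 0 -1; 0 0 0.03 0 0 0 -1; 0 0 0 0 0 0 -1; 0 0 0 0 0 0 -1; 0 0 0 0 0 0 -1; 0 0 0 0 0 0 -1; 0 0 0 0 0 0 -1")

```text
clock: 13.25
eef_pos: [528.3, 134.5, 124.8]
tcp_rot: [3.141, -0.0, 1.778]
contact_force: [-1.6, -0.8, 5.1]
opening: 0.245
```

jog_arm(increments="0 0 0 0 0 0 -0.45; 0 0 0 0 0 0 -0.4; 0 0 0 0 0 0 -0.3; 0 0 0 0 0 0 -0.2; 0 0 0 0 0 0 0; 0 0 0 0 0 0 0; 0 0 0 0 0 0 0; 0 0 0 0 0 0 0")

```text
clock: 14.05
eef_pos: [528.1, 134.4, 124.6]
tcp_rot: [-3.142, -0.0, 1.778]
contact_force: [-0.3, -0.1, 0.4]
opening: 0.5
```

jog_arm(increments="0 0 -0.5 0 0 0 0; 0 0 -1.5 0 0 0 0; 0 0 -2.5 0 0 0 0; 0 0 -3.5 0 0 0 0; 0 0 -4 0 0 0 0; 0 0 -4 0 0 0 0; 0 0 -3 0 0 0 0; 0 0 -1 0 0 0 0")

```text
clock: 14.85
eef_pos: [529.4, 134.7, 328.7]
tcp_rot: [3.136, -0.0, 1.778]
contact_force: [0.4, 0.4, 0.5]
opening: 0.5
```

Run:
```python
from rig import r
from h import *
S=r.sense();print(S['opening'],S['eef_pos'],S['tcp_rot'],S['contact_force'])
f=r.grab_frame('top');crop(f,135,145,130,105,6,'t6.png')
s=np.load('sh.npy')
# candidates for the bar push
for a in(1.88,1.57,1.2,0.8,0.4,0):print(a,T(s,[(0,80-160*np.cos(a)-4*np.sin(a)*-1,165+160*np.sin(a)+4*np.cos(a))]).round(1))
```

```text
0.5002962255681922 [529.41767306 134.73320403 328.66937368] [ 3.13583990e+00 -2.15349390e-04  1.77782353e+00] [0.38398809 0.36076675 0.52151236]
1.88 [[503.6 249.4 316.2]]
1.57 [[513.8 201.9 325. ]]
1.2 [[525.9 145.  315.6]]
0.8 [[537.3  91.9 282.6]]
0.4 [[545.1  55.5 231. ]]
0 [[548.   41.6 169. ]]
```

View pics/t6.png

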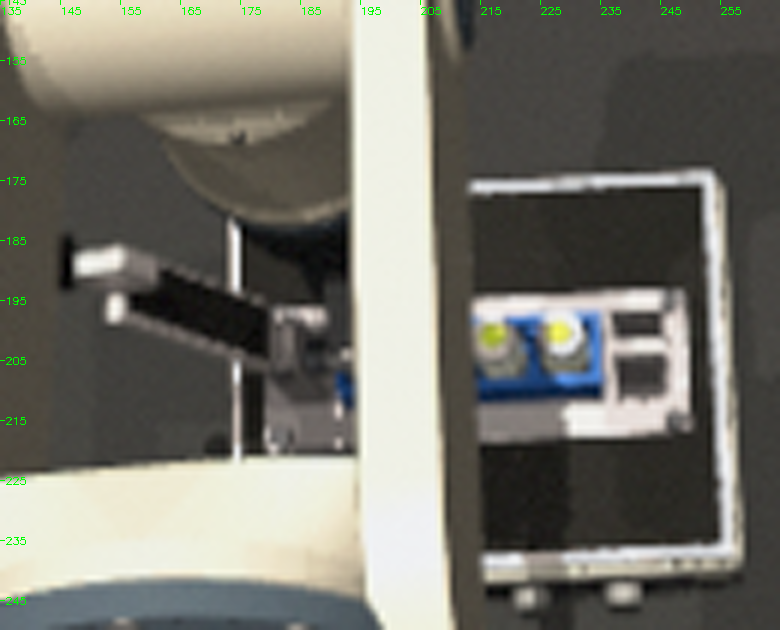

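The vial is released and the arm is clear. The bar is still up in the top view, with its eye at about (152,190). With tool x along the shaker's +y, I go up over the bar to its far side with the fingers shut.

jog_arm(increments="0 0 -2 0 0 0 -1; 0 0 -2.5 0 0 0 -1; 1.5 0 -1.5 0 0 0 -1; 3 0 0 0 0 0 -1; 4 0 0 0 0 0 -1; 4 0 0 0 0 0 -1; 2.5 0 0 0 0 0 -1; 1.5 0 0 0 0 0 -1")

```text
clock: 15.7
eef_pos: [493.2, 297.4, 382.8]
tcp_rot: [-3.139, 0.001, 1.779]
contact_force: [0.2, 0.6, 1.1]
opening: -0.0
```

```bash
cat >> h.py <<'E'
def shf(p,s=None):
    s=np.load('sh.npy') if s is None else s
    d=np.array(p[:2])-s[:2];c,n=np.cos(s[2]),np.sin(s[2]);return np.array([c*d[0]+n*d[1],-n*d[0]+c*d[1],p[2]]).round(1)
E
python3 - <<'E'
from rig import r
from h import *
f=r.grab_frame('side');cv2.imwrite('pics/s7.png',cv2.resize(f[:,:,::-1],(800,600)))
f=r.grab_frame('top');cv2.imwrite('pics/t7.png',cv2.resize(f[:,:,::-1],(800,600)));crop(f,135,145,130,105,6,'t7c.png')
S=r.sense();print(S['opening'],shf(S['eef_pos']),S['tcp_rot'],S['contact_force'])
E
```

```text
-0.0023482154320679564 [1.000e-01 1.811e+02 3.832e+02] [-3.13967323e+00  4.83147580e-04  1.77972462e+00] [ 0.63079885  0.48866717 -0.71349883]
```

View pics/s7.png

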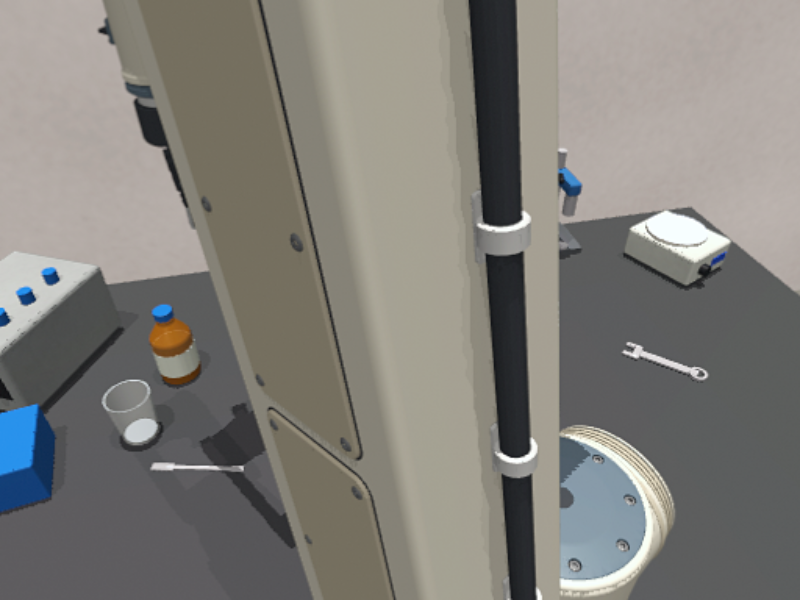

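View pics/t7.png

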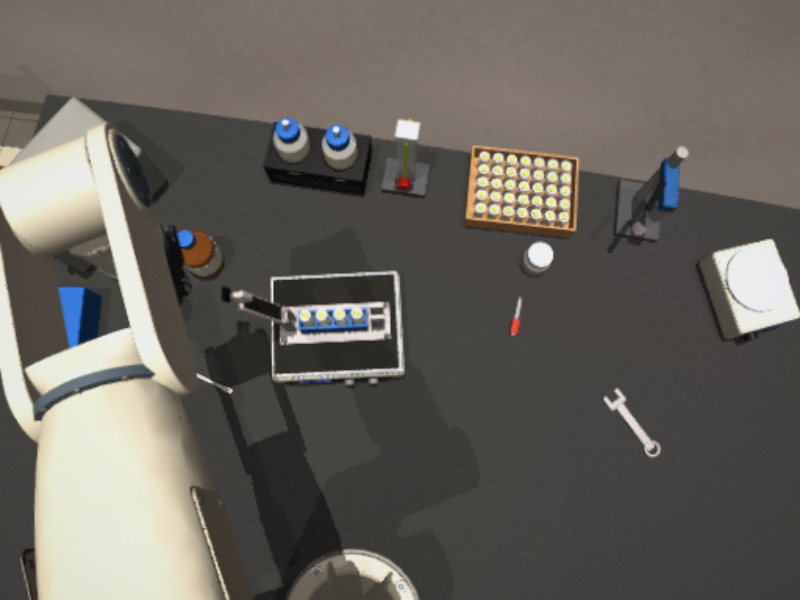

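View pics/t7c.png

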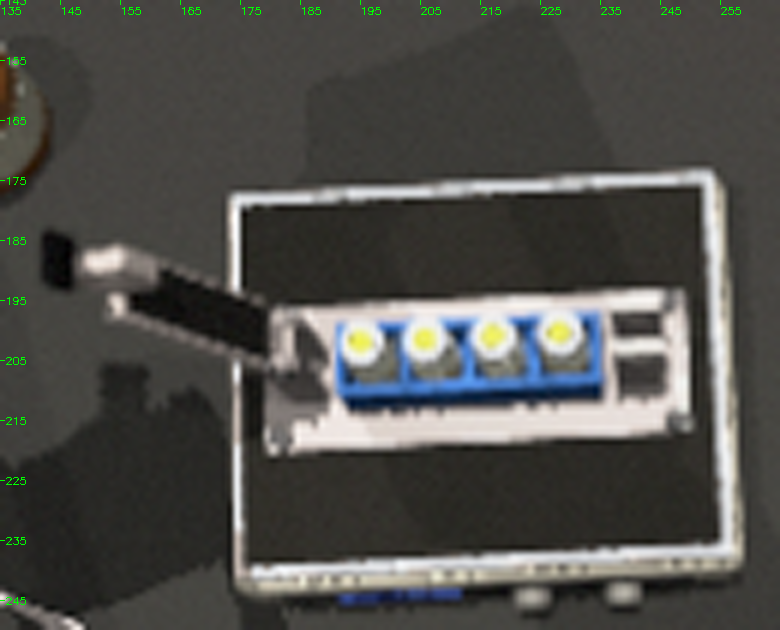

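All four caps stand in line, at about (194,202), (205,201), (216,201) and (227,200), so the vial is seated. I'll go down behind the bar.

jog_arm(increments="0 0 1.5 0 0 0 -1; 0 0 2.5 0 0 0 -1; 0 0 2.5 0 0 0 -1; 0 0 1.6 0 0 0 -1; 0 0 0 0 0 0 -1; 0 0 0 0 0 0 -1; -1 0 0 0 0 0 -1; -1 0 0 0 0 0 -1")

```text
clock: 16.6
eef_pos: [498.9, 275.6, 304.5]
tcp_rot: [3.14, -0.0, 1.778]
contact_force: [0.6, -0.3, -0.1]
opening: 0.002
```

jog_arm(increments="-1 0 0 0 0 0 -1; -1 0 0 0 0 0 -1; -1 0 0 0 0 0 -1; -1 0 0 0 0 0 -1; -1 0 0 0 0 0 -1; -1 0 0 0 0 0 -1; -0.5 0 0 0 0 0 -1; 0 0 0 0 0 0 -1")

```text
clock: 17.4
eef_pos: [511.8, 211.8, 303.4]
tcp_rot: [-3.141, 0.0, 1.777]
contact_force: [0.3, -0.3, -0.8]
opening: -0.001
```

Run:
```python
from rig import r
from h import *
S=r.sense();print(S['opening'],shf(S['eef_pos']),S['tcp_rot'],S['contact_force'])
f=r.grab_frame('top');crop(f,135,145,130,105,6,'t8c.png')
for a in (1.5,1.3,1.1,.9,.7,.5,.3,.15,0): print(a, 91-130*np.cos(a)+4*np.sin(a),165+130*np.sin(a)+4*np.cos(a))
```

```text
-0.0006839978598164478 [1.000e-01 9.400e+01 3.034e+02] [-3.14113315e+00  3.92336771e-04  1.77685274e+00] [ 0.34198051 -0.3197323  -0.80482589]
1.5 85.79414372961483 294.95729706519785
1.3 60.07938502047242 291.3325594187334
1.1 35.59733365492069 282.6713412936889
0.9 13.324011763323568 269.31893812465546
0.7 -5.852613598032736 251.8076680900378
0.5 -21.168030891331643 230.83565026610788
0.3 -32.01166275968342 207.23897282247657
0.15 -36.94248760179109 188.38204153331208
0 -39.0 169.0
```

View pics/t8c.png

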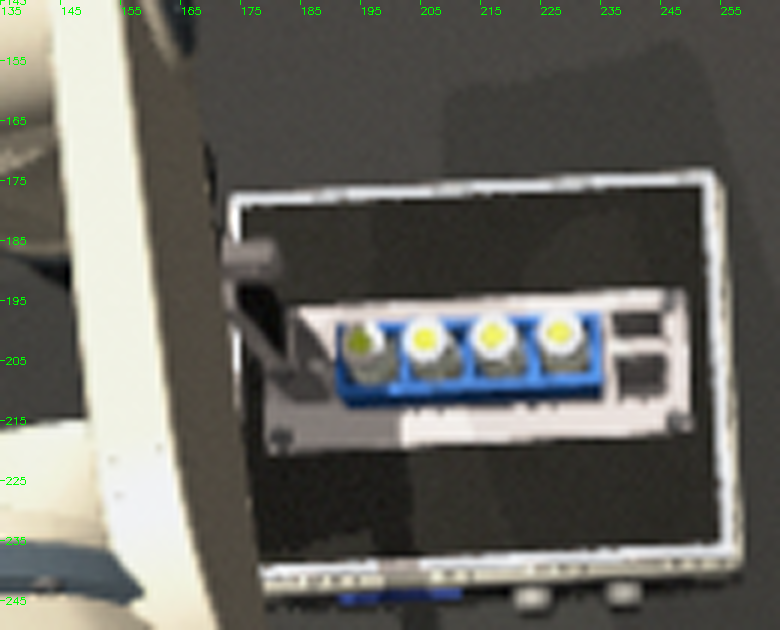

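jog_arm(increments="-1.7 0 0.55 0 0 0 -1; -1.7 0 0.55 0 0 0 -1; -1.2 0 0.45 0 0 0 -1; -1.2 0 0.45 0 0 0 -1; -1.1 0 0.68 0 0 0 -1; -1.1 0 0.68 0 0 0 -1; -0.96 0 0.87 0 0 0 -1; -0.96 0 0.87 0 0 0 -1")

```text
clock: 18.25
eef_pos: [532.2, 114.9, 251.8]
tcp_rot: [-3.141, -0.0, 1.778]
contact_force: [-0.1, 1.3, -0.9]
opening: -0.001
```

jog_arm(increments="-0.77 0 1.05 0 0 0 -1; -0.77 0 1.05 0 0 0 -1; -0.55 0 1.15 0 0 0 -1; -0.55 0 1.15 0 0 0 -1; -0.25 0 0.95 0 0 0 -1; -0.25 0 0.9 0 0 0 -1; 0 0 0 0 0 0 -1; 0 0 0 0 0 0 -1")

```text
clock: 19.05
eef_pos: [538.4, 85.0, 189.9]
tcp_rot: [-3.141, -0.0, 1.778]
contact_force: [-0.1, -0.2, -0.1]
opening: 0.004
```

Run:
```python
from rig import r
from h import *
S=r.sense();print(S['opening'],shf(S['eef_pos']),S['tcp_rot'],S['contact_force'])
f=r.grab_frame('top');crop(f,135,145,130,105,6,'t9c.png')
f=r.grab_frame('side');cv2.imwrite('pics/s9.png',cv2.resize(f[:,:,::-1],(800,600)))
```

```text
0.003999215322710779 [ -0.3 -35.6 189.9] [-3.14115725e+00 -7.81333532e-05  1.77784390e+00] [-0.07630549 -0.21628903 -0.11198068]
```

View pics/t9c.png

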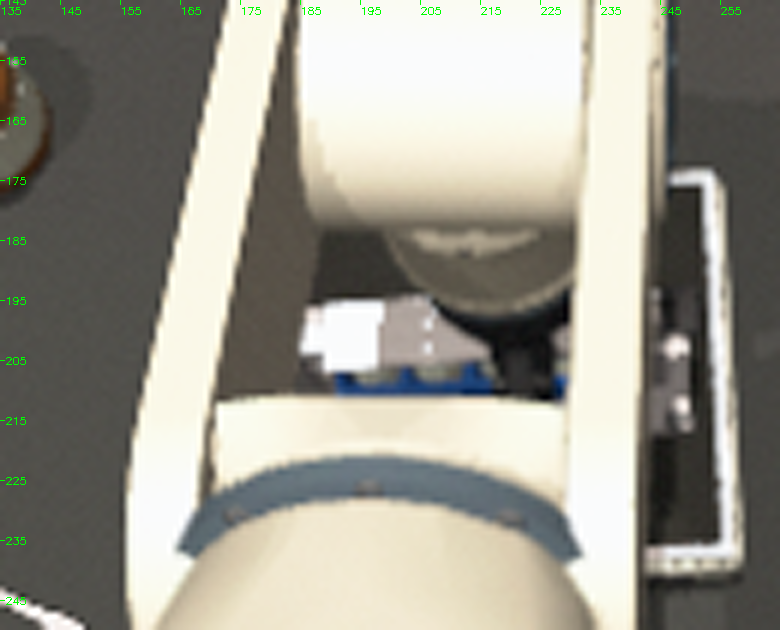

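jog_arm(increments="-0.1 0 0.4 0 0 0 -1; -0.1 0 0.5 0 0 0 -1; 0 0 0.5 0 0 0 -1; 0 0 0.3 0 0 0 -1; 0 0 0.1 0 0 0 -1; 0 0 0 0 0 0 -1; 0 0 0 0 0 0 -1; 0 0 0 0 0 0 -1")

```text
clock: 19.95
eef_pos: [539.0, 82.9, 172.2]
tcp_rot: [3.141, -0.0, 1.778]
contact_force: [0.5, 0.0, 0.0]
opening: 0.0
```

jog_arm(increments="0 0 0.05 0 0 0 -1; 0 0 0.05 0 0 0 -1; 0 0 0.05 0 0 0 -1; 0 0 0.05 0 0 0 -1; 0 0 0 0 0 0 -1; 0 0 0 0 0 0 -1; 0 0 0 0 0 0 -1; 0 0 0 0 0 0 -1")

```text
clock: 20.75
eef_pos: [538.9, 82.9, 170.1]
tcp_rot: [-3.142, -0.0, 1.778]
contact_force: [0.1, -0.1, -0.3]
opening: 0.002
```

jog_arm(increments="0 0 0.05 0 0 0 -1; 0 0 0 0 0 0 -1; 0 0 0.05 0 0 0 -1; 0 0 0 0 0 0 -1; 0 0 0 0 0 0 -1; 0 0 0 0 0 0 -1; 0 0 0 0 0 0 -1; 0 0 0 0 0 0 -1")

```text
clock: 21.55
eef_pos: [538.9, 82.9, 169.1]
tcp_rot: [-3.142, 0.0, 1.778]
contact_force: [0.3, 0.5, 0.2]
opening: 0.001
```

jog_arm(increments="0 0 0.03 0 0 0 -1; 0 0 0.03 0 0 0 -1; 0 0 0 0 0 0 -1; 0 0 0 0 0 0 -1; 0 0 0 0 0 0 -1; 0 0 0 0 0 0 -1; 0 0 0 0 0 0 -1; 0 0 0 0 0 0 -1")

```text
clock: 22.35
eef_pos: [539.0, 82.9, 169.0]
tcp_rot: [3.141, -0.0, 1.778]
contact_force: [-2.9, -0.3, 5.7]
opening: -0.001
```

Stop reached: z is 169.0 with 5.7 N and no further travel. Lifting off and heading toward the pin.

jog_arm(increments="0 0 -0.5 0 0 0 -1; 0 0 -1.5 0 0 0 -1; 0 0 -3 0 0 0 -1; 0 0 -3.5 0 0 0 0; -2 0 -2 0 0 0.1 0.3; -4 0 0 0 0 0.12 0.3; -4.5 -0.5 0 0 0 0.12 0.3; -4.5 -1 0 0 0 0.12 0.3")

```text
clock: 23.15
eef_pos: [526.5, -66.0, 273.9]
tcp_rot: [3.14, -0.0, 1.314]
contact_force: [0.4, 0.5, 0.4]
opening: 0.65
```

Run:
```python
from rig import r
from h import *
S=r.sense();print(S['opening'],S['eef_pos'],S['tcp_rot'],S['contact_force'])
f=r.grab_frame('top');cv2.imwrite('t10_raw.png',f[:,:,::-1]);cv2.imwrite('pics/t10.png',cv2.resize(f[:,:,::-1],(800,600)));crop(f,135,145,130,105,6,'t10c.png')
f=r.grab_frame('side');cv2.imwrite('s10_raw.png',f[:,:,::-1]);cv2.imwrite('pics/s10.png',cv2.resize(f[:,:,::-1],(800,600)))
plan(r,(589.5,-223,120),-.05,1)
```

```text
0.6498752455607907 [526.52893743 -66.0378585  273.90517822] [ 3.14007687e+00 -1.14165752e-04  1.31386643e+00] [0.44737787 0.49879709 0.38724269]
[-1.3204e+01  1.0288e+01  1.5377e+01  1.0000e-03  2.0000e-03  1.3600e+00]
```

View pics/t10.png

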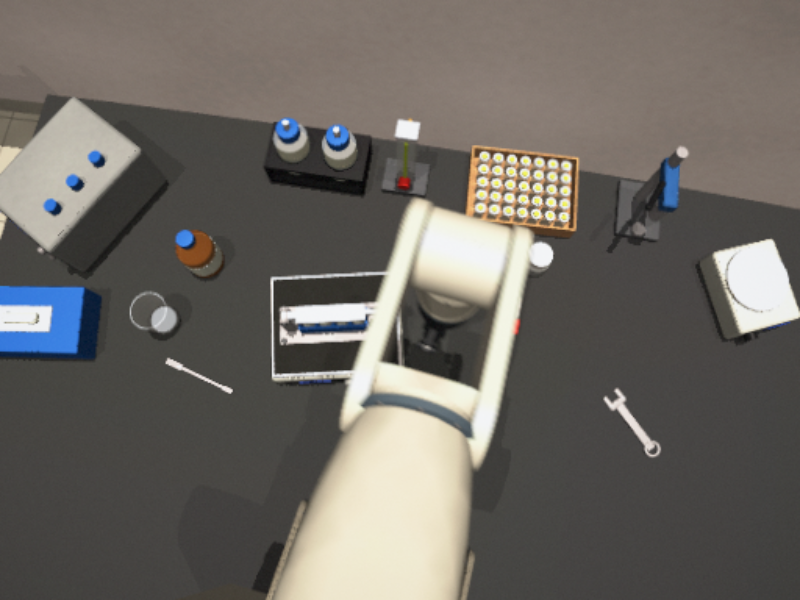

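View pics/t10c.png

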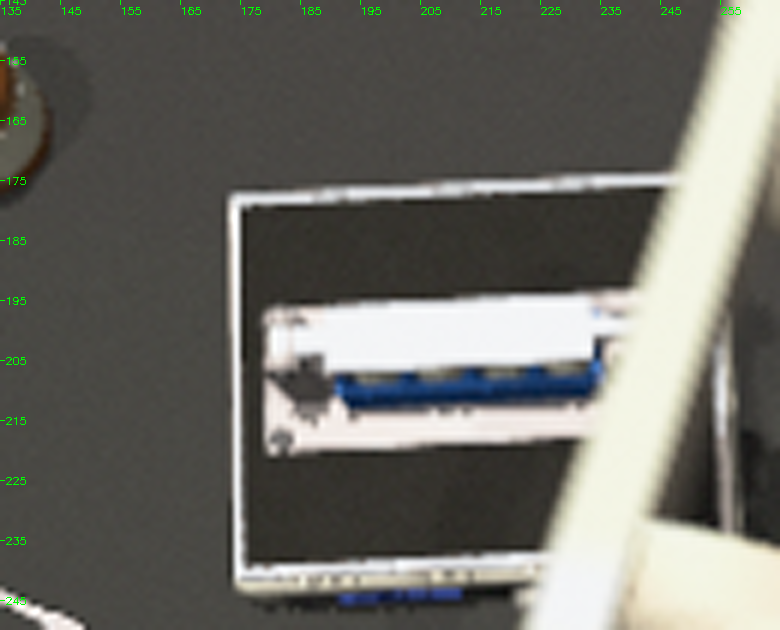

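View pics/s10.png

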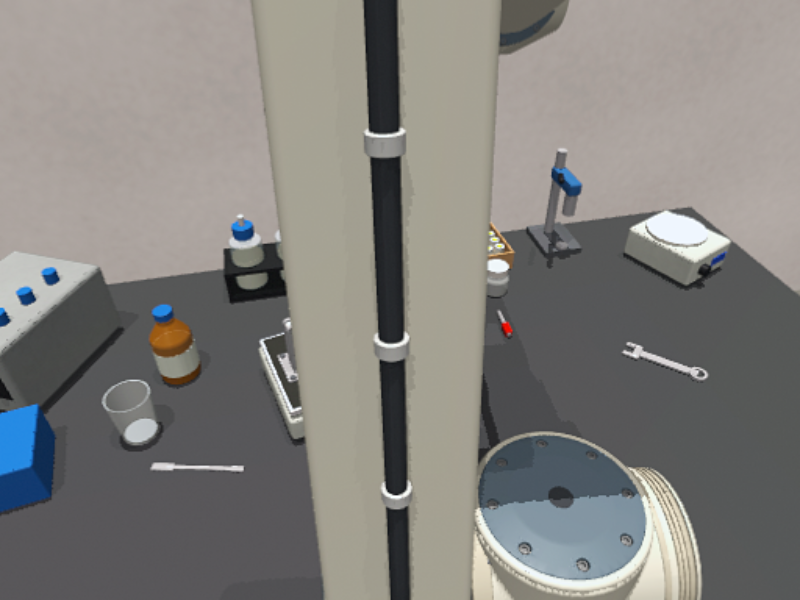

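The bar is level over the caps, covering crop (290–595, 300–370). The pin is fully visible in the side view at (504,322), with the jar just behind it at (497,278).

Run:
```python
from rig import r
from h import *
f=cv2.imread('s10_raw.png');crop(f,300,155,50,65,10,'s10p.png',False)
print('jar lid',onz(r,'top',(538*.64,252*.64),65))
h=np.array([593.5,-223.3,7]);y=-.05;u=np.array([np.cos(y),np.sin(y),0])
for nm,p in(('tip',h+61*u),('shoulder top',h+15*u+[0,0,7]),('tail top',h-15*u+[0,0,7]),('tailc',h-15*u)): print(nm,proj(r,'side',p)-0,proj(r,'top',p))
```

```text
jar lid [ 733.81502776 -242.7891628    65.        ]
tip [[318.26314077 198.21712176]] [[332.32888543 189.93305223]]
shoulder top [[322.894142   205.62864185]] [[330.23932637 203.63403219]]
tail top [[325.92099798 211.84220251]] [[328.56907001 213.0228501 ]]
tailc [[325.67537843 213.53665031]] [[328.16284946 213.41310954]]
```

View pics/s10p.png

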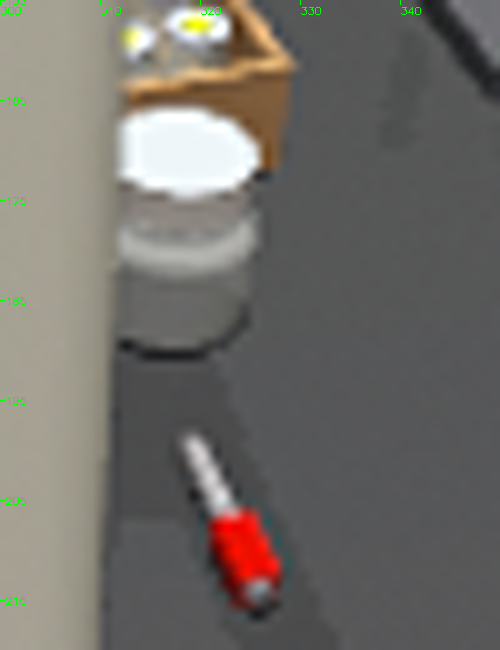

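Run:
```python
from rig import r
from h import *
plan(r,(589.5,-223.1,120),-.05,12)
```

```text
[-1.101  0.858  1.281  0.     0.     0.113]
[-0.997  0.977  1.281  0.     0.     0.113]
[-0.881  1.083  1.281  0.     0.     0.113]
[-0.753  1.176  1.281  0.     0.     0.113]
[-0.615  1.254  1.281  0.     0.     0.113]
[-0.469  1.315  1.28   0.     0.     0.113]
[-0.318  1.36   1.28   0.     0.     0.113]
[-0.162  1.387  1.28   0.     0.     0.113]
[-0.004  1.397  1.28   0.     0.     0.113]
[0.154 1.388 1.28  0.    0.    0.113]
[0.31  1.362 1.28  0.    0.    0.113]
[0.461 1.319 1.28  0.    0.    0.113]
```

jog_arm(increments="-1.1 0.86 0.5 0 0 0.113 0.3; -1 0.98 0.5 0 0 0.113 0.3; -0.88 1.08 1 0 0 0.113 0.3; -0.75 1.18 1.3 0 0 0.113 0.3; -0.62 1.25 1.3 0 0 0.113 0.3; -0.47 1.32 1.3 0 0 0.113 0.3; -0.32 1.36 1.3 0 0 0.113 0.3; -0.16 1.39 1.3 0 0 0.113 0.3")

```text
clock: 24.05
eef_pos: [570.9, -167.2, 188.0]
tcp_rot: [-3.141, -0.0, 0.41]
contact_force: [0.1, 0.8, 1.1]
opening: 0.647
```

jog_arm(increments="0 1.39 1.3 0 0 0.113 0.3; 0.15 1.39 1.3 0 0 0.113 0.3; 0.31 1.3 1 0 0 0.113 0.3; 0.3 0.9 1 0 0 0.113 0.3; 0 0 0 0 0 0 0.3; 0 0 0 0 0 0 0.3; 0 0 0 0 0 0 0.3; 0 0 0 0 0 0 0.3")

```text
clock: 24.85
eef_pos: [590.9, -213.2, 143.2]
tcp_rot: [3.141, -0.001, -0.036]
contact_force: [0.7, -0.2, 0.0]
opening: 0.646
```

Run:
```python
from rig import r
from h import *
S=r.sense();print(S['opening'],S['eef_pos'],S['tcp_rot'],S['contact_force'])
plan(r,(589.5,-223.1,3),-.05,1)
```

```text
0.6460048966842126 [ 590.86371046 -213.19411408  143.19214816] [ 3.14145450e+00 -7.98510432e-04 -3.60913733e-02] [ 0.6992013  -0.21431365  0.01377666]
[-1.1200e-01  9.9300e-01  1.4019e+01  0.0000e+00 -1.0000e-03  1.4000e-02]
```

jog_arm(increments="-0.11 0.99 1 0 0 0.014 0.2; 0 0 2 0 0 0 0.2; 0 0 3 0 0 0 0.2; 0 0 3 0 0 0 0.2; 0 0 2 0 0 0 0.2; 0 0 1 0 0 0 0.2; 0 0 0 0 0 0 0.2; 0 0 0 0 0 0 0.2")

```text
clock: 25.65
eef_pos: [589.6, -223.9, 23.0]
tcp_rot: [3.141, -0.001, -0.052]
contact_force: [1.1, 1.0, -0.1]
opening: 0.6
```

jog_arm(increments="0 0 0.3 0 0 0 0.2; 0 0 0.3 0 0 0 0.2; 0 0 0 0 0 0 0.2; 0 0 0 0 0 0 0.2; 0 0 0 0 0 0 0.2; 0 0 0 0 0 0 0.2; 0 0 0 0 0 0 0.2; 0 0 0 0 0 0 0.2")

```text
clock: 26.45
eef_pos: [589.2, -223.5, 16.5]
tcp_rot: [3.142, -0.0, -0.052]
contact_force: [0.2, -0.5, 0.7]
opening: 0.598
```

Run:
```python
from rig import r
from h import *
S=r.sense();print(S['opening'],S['eef_pos'],S['tcp_rot'],S['contact_force'])
plan(r,(589.5,-223.1,3),-.05,1)
f=r.grab_frame('side');crop(f,295,130,70,95,6,'s11.png')
```

```text
0.5978051966894228 [ 589.17862941 -223.53345282   16.52205315] [ 3.14157458e+00 -3.12400643e-05 -5.21630692e-02] [ 0.22649584 -0.45370823  0.68981996]
[ 0.03  -0.045  1.352  0.    -0.    -0.002]
```

View pics/s11.png

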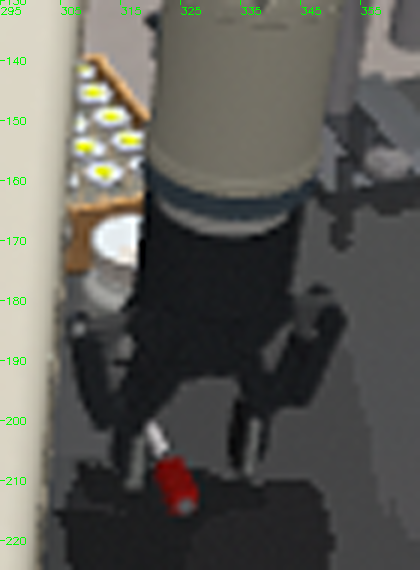

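The fingers straddle the handle at crop (180,490). Lowering the last 13.5 mm and closing.

jog_arm(increments="0.03 -0.04 0.5 0 0 0 0.2; 0 0 0.5 0 0 0 0.2; 0 0 0.2 0 0 0 0.2; 0 0 0.12 0 0 0 0.2; 0 0 0 0 0 0 0.2; 0 0 0 0 0 0 0.2; 0 0 0 0 0 0 0; 0 0 0 0 0 0 -0.3")

```text
clock: 27.3
eef_pos: [589.6, -223.2, 3.4]
tcp_rot: [3.142, -0.0, -0.052]
contact_force: [-0.3, -0.1, 0.9]
opening: 0.355
```

jog_arm(increments="0 0 0 0 0 0 -1; 0 0 0 0 0 0 -1; 0 0 0 0 0 0 -1; 0 0 0 0 0 0 -1; 0 0 0 0 0 0 -1; 0 0 0 0 0 0 -1; 0 0 0 0 0 0 -1; 0 0 0 0 0 0 -1", squeeze=60)

```text
clock: 28.1
eef_pos: [589.7, -223.2, 3.6]
tcp_rot: [3.141, -0.0, -0.052]
contact_force: [-1.0, -0.1, 6.3]
opening: 0.145
```

Run:
```python
from rig import r
from h import *
S=r.sense();print(S['opening'],S['eef_pos'],S['tcp_rot'],S['contact_force'])
```

```text
0.14540292245322947 [ 589.66407943 -223.22680992    3.62267495] [ 3.14148557e+00 -3.77023609e-04 -5.22429337e-02] [-1.03201986 -0.10865017  6.30591326]
```

Run:
```python
from rig import r
from h import *
s=np.load('sh.npy')
P=T(s,[(-100,-80,170)])[0];print(P)
class F:
    def sense(s): return dict(eef_pos=np.array([589.7,-223.2,170]),tcp_rot=[np.pi,0,-.052])
plan(F(),P,s[2],10)
```

```text
[450.22596249  20.71244548 170.        ]
[-1.52  -2.363 -0.     0.     0.    -0.026]
[-1.457 -2.402 -0.     0.     0.    -0.026]
[-1.393 -2.44  -0.     0.     0.    -0.026]
[-1.329 -2.476 -0.     0.     0.    -0.026]
[-1.263 -2.51  -0.     0.     0.    -0.026]
[-1.197 -2.542 -0.     0.     0.    -0.026]
[-1.13  -2.572 -0.     0.     0.    -0.026]
[-1.062 -2.601 -0.     0.     0.    -0.026]
[-0.993 -2.628 -0.     0.     0.    -0.026]
[-0.924 -2.653 -0.     0.     0.    -0.026]
```

jog_arm(increments="0 0 -0.4 0 0 0 -1; 0 0 -1 0 0 0 -1; 0 0 -2 0 0 0 -1; 0 0 -3 0 0 0 -1; 0 0 -3.5 0 0 0 -1; 0 0 -3.5 0 0 0 -1; 0 0 -2.3 0 0 0 -1; 0 0 -1 0 0 0 -1")

```text
clock: 28.9
eef_pos: [590.6, -223.6, 173.6]
tcp_rot: [3.14, -0.004, -0.052]
contact_force: [0.5, -0.4, -0.4]
opening: 0.143
```

jog_arm(increments="-0.7 -1 0 0 0 -0.026 -1; -1.5 -2.4 0 0 0 -0.026 -1; -1.45 -2.4 0 0 0 -0.026 -1; -1.4 -2.44 0 0 0 -0.026 -1; -1.33 -2.48 0 0 0 -0.026 -1; -1.26 -2.51 0 0 0 -0.026 -1; -1.2 -2.54 0 0 0 -0.026 -1; -1.13 -2.57 0 0 0 -0.026 -1")

```text
clock: 29.7
eef_pos: [478.8, -42.7, 168.5]
tcp_rot: [-3.141, 0.003, 0.158]
contact_force: [0.1, 0.9, -0.5]
opening: 0.142
```

jog_arm(increments="-1.06 -2.6 0 0 0 -0.026 -1; -1 -2.2 0 0 0 -0.026 -1; -0.9 -1.5 0 0 0 0 -1; -0.7 -0.8 0 0 0 0 -1; 0 0 0 0 0 0 -1; 0 0 0 0 0 0 -1; 0 0 0 0 0 0 -1; 0 0 0 0 0 0 -1")

```text
clock: 30.5
eef_pos: [433.1, 18.4, 170.3]
tcp_rot: [3.142, -0.0, 0.207]
contact_force: [0.2, 0.7, 0.4]
opening: 0.143
```

Run:
```python
from rig import r
from h import *
S=r.sense();print(S['opening'],S['eef_pos'],shf(S['eef_pos']),S['tcp_rot'],S['contact_force'])
f=r.grab_frame('top');cv2.imwrite('t12_raw.png',f[:,:,::-1]);crop(f,175,150,120,105,6,'t12.png')
f=r.grab_frame('side');cv2.imwrite('s12_raw.png',f[:,:,::-1]);cv2.imwrite('pics/s12.png',cv2.resize(f[:,:,::-1],(800,600)))
```

```text
0.14276414039884666 [433.1334174   18.36494009 170.28649516] [-117.2  -78.7  170.3] [ 3.14151262e+00 -2.10134239e-04  2.06875231e-01] [0.21974103 0.6615841  0.42887614]
```

View pics/t12.png

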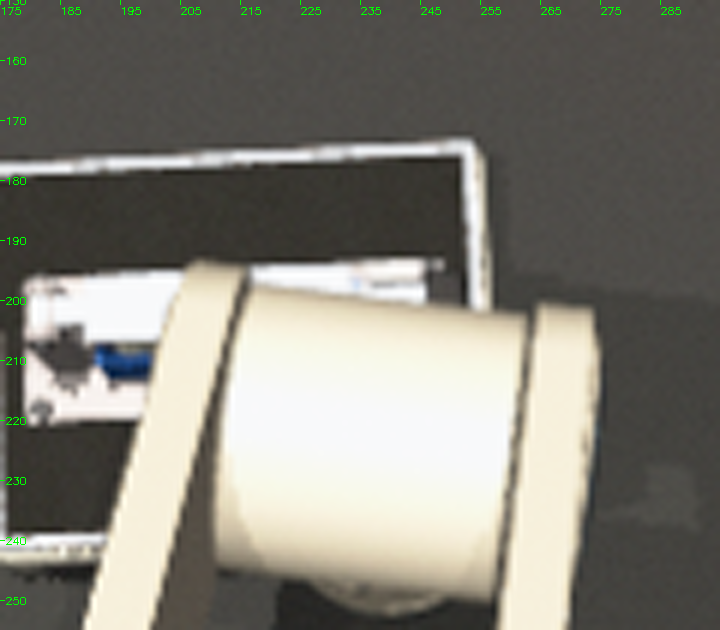

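View pics/s12.png

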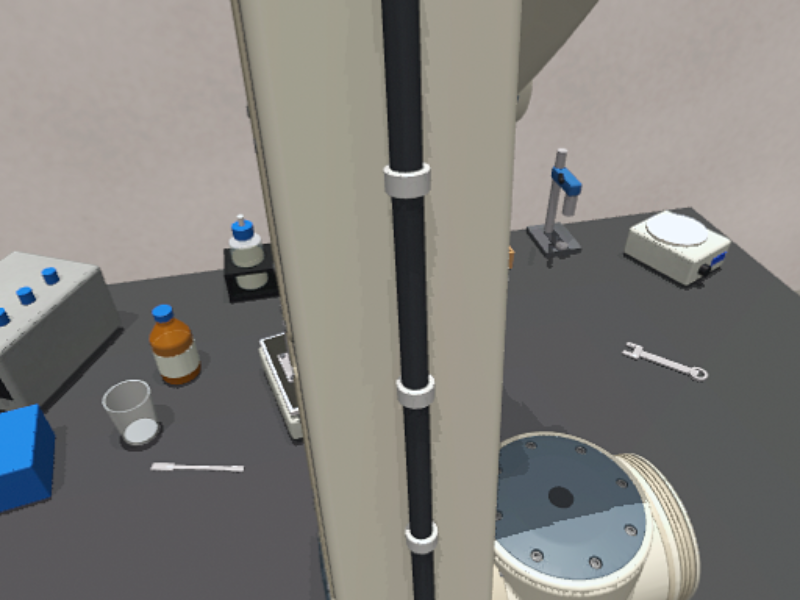

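Run:
```python
from rig import r
from h import *
s=np.load('sh.npy')
for nm,cm,x0,y0,w,h in(('top0_raw.png','top',225,185,30,35),('side0_raw.png','side',228,178,32,52)):
    f=cv2.imread(nm);S=18 if cm=='top' else 11
    c=cv2.resize(f[y0:y0+h,x0:x0+w],None,fx=S,fy=S,interpolation=cv2.INTER_CUBIC)
    c2=c.copy()
    def pl(P,col):
        q=proj(r,cm,T(s,P));q=((q-[x0,y0]+.5)*S).astype(int);cv2.polylines(c2,[q.reshape(-1,1,2)],True,col,1)
    for xa,xb in((-13,-7),(7,13)): pl([(xa,-92,167),(xa,-68,167),(xb,-68,167),(xb,-92,167)],(0,0,255))
    pl([(-13,-92,75),(-13,-92,167),(-13,-68,167),(-13,-68,75)],(0,255,0))
    t=np.linspace(0,6.28,24);pl([(-13,-80+5*np.cos(a),154+5*np.sin(a)) for a in t],(255,255,0))
    o=np.hstack([c,c2]);print(o.shape)
    cv2.imwrite(f'pics/fk_{cm}.png',o)
```

```text
(630, 1080, 3)
(572, 704, 3)
```

View pics/fk_top.png

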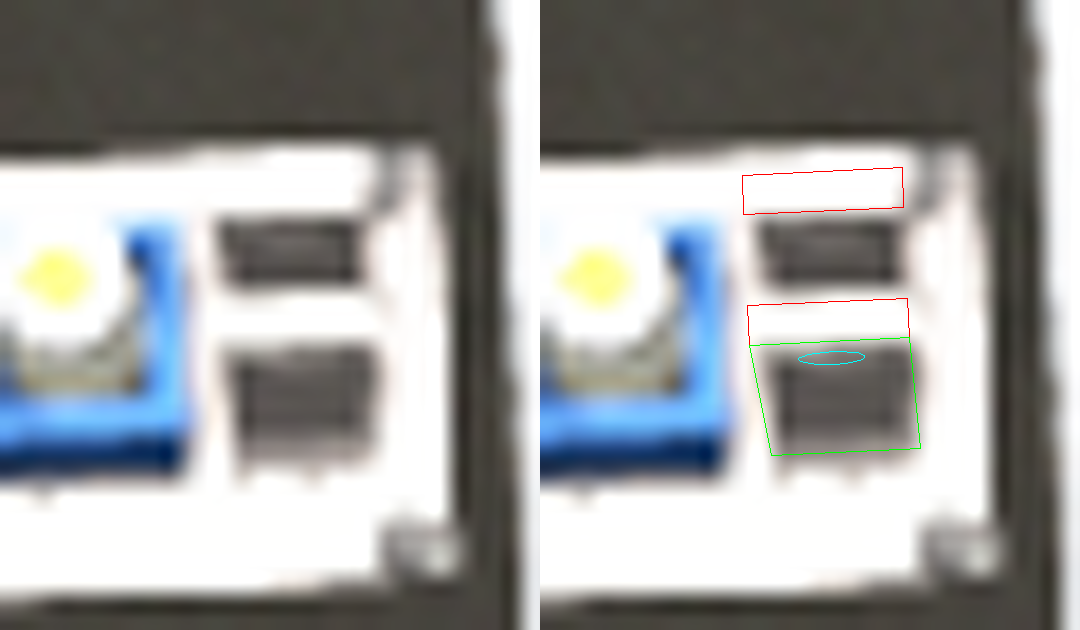

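View pics/fk_side.png

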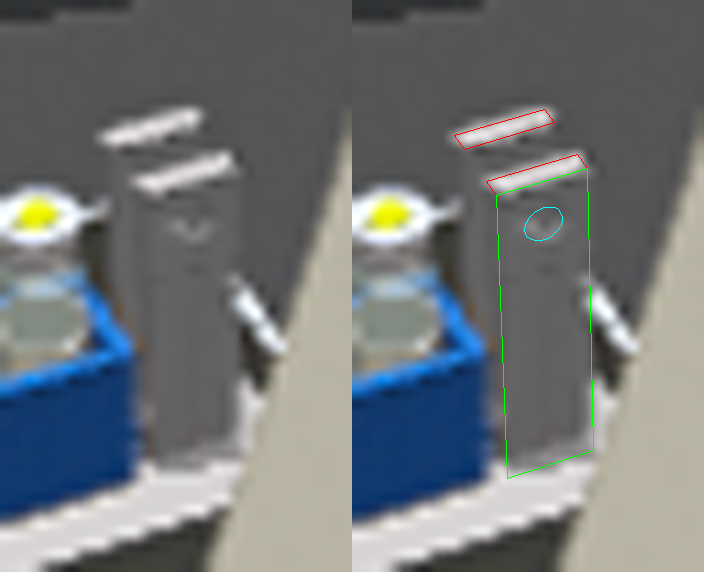

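The overlays put the fork hole within about 1 mm in the side view, and about 1–2 mm toward -y in the top view. I'll use y=-80.5 and align in front of the hole.

jog_arm(increments="0.5 0.09 0.5 0 0 -0.004 -1; 0.5 0.09 0.8 0 0 0 -1; 0.5 0 0.5 0 0 0 -1; 0.3 0 0.17 0 0 0 -1; 0 0 0 0 0 0 -1; 0 0 0 0 0 0 -1; 0 0 0 0 0 0 -1; 0 0 0 0 0 0 -1")

```text
clock: 31.4
eef_pos: [450.6, 20.9, 150.8]
tcp_rot: [3.142, -0.0, 0.212]
contact_force: [0.1, 0.5, -1.2]
opening: 0.142
```

Run:
```python
from rig import r
from h import *
S=r.sense();print(S['opening'],S['eef_pos'],shf(S['eef_pos']),S['tcp_rot'],S['contact_force'])
f=r.grab_frame('top');crop(f,175,150,120,105,6,'t13.png')
```

```text
0.1419222960235149 [450.58810797  20.88258329 150.78141731] [-99.6 -79.9 150.8] [ 3.14157043e+00 -3.43561587e-04  2.11762605e-01] [ 0.09894747  0.51997049 -1.1951061 ]
```

View pics/t13.png

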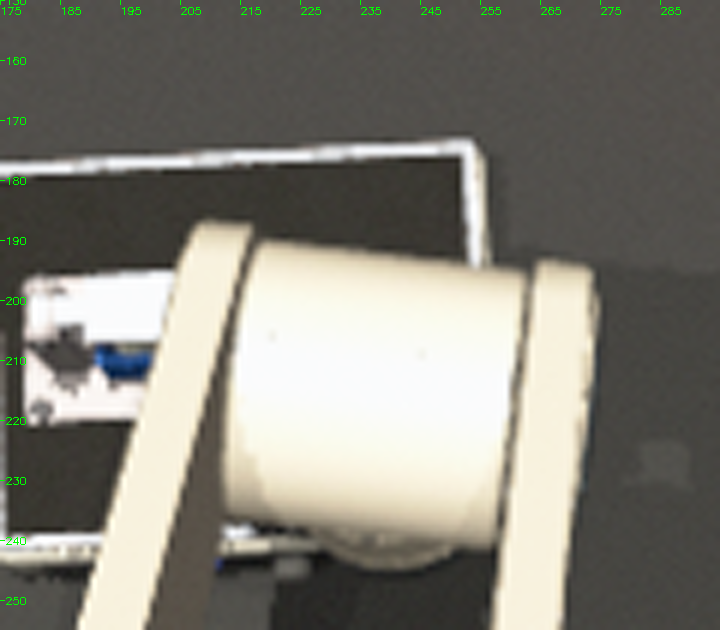

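jog_arm(increments="0.4 0.06 0.02 0 0 0 -1; 0.5 0 0 0 0 0 -1; 0.5 0 0 0 0 0 -1; 0.4 0 0 0 0 0 -1; 0.3 0 0 0 0 0 -1; 0.2 0 0 0 0 0 -1; 0 0 0 0 0 0 -1; 0 0 0 0 0 0 -1")

```text
clock: 32.25
eef_pos: [473.0, 25.1, 150.3]
tcp_rot: [-3.142, 0.0, 0.212]
contact_force: [0.2, -0.5, -0.8]
opening: 0.143
```

jog_arm(increments="0.2 0 0 0 0 0 -1; 0.2 0 0 0 0 0 -1; 0.2 0 0 0 0 0 -1; 0.1 0 0 0 0 0 -1; 0 0 0 0 0 0 -1; 0 0 0 0 0 0 -1; 0 0 0 0 0 0 -1; 0 0 0 0 0 0 -1")

```text
clock: 33.05
eef_pos: [480.0, 26.6, 150.4]
tcp_rot: [-3.142, 0.0, 0.212]
contact_force: [1.0, -0.4, 0.9]
opening: 0.141
```

Run:
```python
from rig import r
from h import *
S=r.sense();print(S['opening'],shf(S['eef_pos']),S['tcp_rot'],S['contact_force'],S['wrist_torque'])
```

```text
0.14058870299313092 [-69.7 -80.5 150.4] [-3.14156839e+00  1.11330621e-04  2.11722822e-01] [ 0.97123411 -0.43923836  0.9390931 ] [-0.04385401  0.05575487 -0.01159444]
```

jog_arm(increments="0.15 0 0 0 0 0 -1; 0.15 0 0 0 0 0 -1; 0.15 0 0 0 0 0 -1; 0.15 0 0 0 0 0 -1; 0.15 0 0 0 0 0 -1; 0.15 0 0 0 0 0 -1; 0 0 0 0 0 0 -1; 0 0 0 0 0 0 -1")

```text
clock: 33.85
eef_pos: [488.8, 28.5, 150.4]
tcp_rot: [-3.142, 0.0, 0.212]
contact_force: [-0.6, -0.2, -0.5]
opening: 0.145
```

jog_arm(increments="0.15 0 0 0 0 0 -1; 0.15 0 0 0 0 0 -1; 0.15 0 0 0 0 0 -1; 0.15 0 0 0 0 0 -1; 0.15 0 0 0 0 0 -1; 0.15 0 0 0 0 0 -1; 0 0 0 0 0 0 -1; 0 0 0 0 0 0 -1")

```text
clock: 34.65
eef_pos: [497.7, 30.4, 150.4]
tcp_rot: [-3.142, 0.0, 0.212]
contact_force: [-0.4, -0.1, -0.7]
opening: 0.145
```

Run:
```python
from rig import r
from h import *
S=r.sense();print(S['opening'],shf(S['eef_pos']),S['tcp_rot'],S['contact_force'],S['wrist_torque'])
```

```text
0.14493788458288556 [-51.6 -80.5 150.4] [-3.14156198e+00  7.09585453e-05  2.11829336e-01] [-0.43482096 -0.12400547 -0.69017423] [-0.02700111 -0.02323726 -0.0103705 ]
```

jog_arm(increments="0.2 0 0 0 0 0 -1; 0.2 0 0 0 0 0 -1; 0.2 0 0 0 0 0 -1; 0.2 0 0 0 0 0 -1; 0.2 0 0 0 0 0 -1; 0.2 0 0 0 0 0 -1; 0.2 0 0 0 0 0 -1; 0 0 0 0 0 0 -1")

```text
clock: 35.45
eef_pos: [511.7, 33.4, 150.4]
tcp_rot: [3.142, -0.0, 0.212]
contact_force: [-0.4, -0.7, -0.0]
opening: 0.142
```

jog_arm(increments="0.1 0 0 0 0 0 -1; 0.1 0 0 0 0 0 -1; 0.1 0 0 0 0 0 -1; 0 0 0 0 0 0 -1; 0.05 0 0 0 0 0 -1; 0.05 0 0 0 0 0 -1; 0 0 0 0 0 0 -1; 0 0 0 0 0 0 -1")

```text
clock: 36.25
eef_pos: [515.2, 34.2, 150.4]
tcp_rot: [3.142, 0.0, 0.212]
contact_force: [-0.9, -0.3, -0.3]
opening: 0.144
```

Run:
```python
from rig import r
from h import *
S=r.sense();print(S['opening'],shf(S['eef_pos']),S['tcp_rot'],S['contact_force'],S['wrist_torque'])
f=r.grab_frame('top');crop(f,185,150,90,90,7,'t14.png')
```

```text
0.14370795112219942 [-33.6 -80.4 150.4] [3.14159030e+00 9.91992263e-05 2.11846856e-01] [-0.89393555 -0.27688213 -0.25729132] [0.02535114 0.05404784 0.05396321]
```

View pics/t14.png

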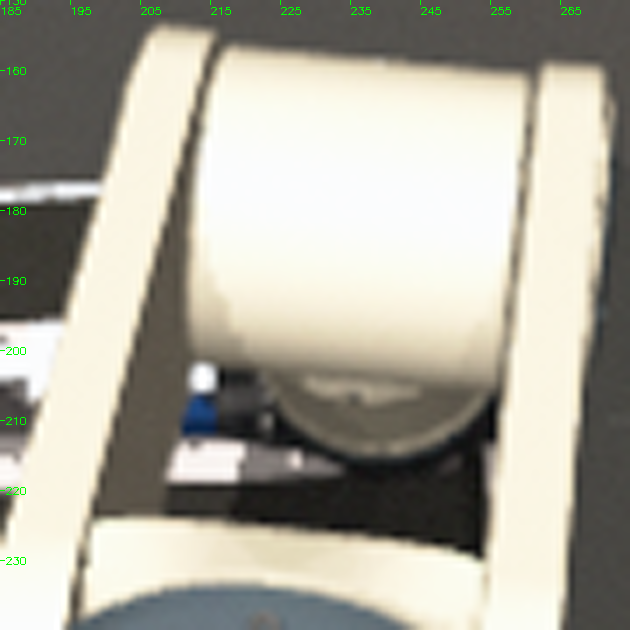

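Still no resistance. Pushing in small steps until the handle meets the fork.

jog_arm(increments="0.05 0 0 0 0 0 -1; 0.05 0 0 0 0 0 -1; 0 0 0 0 0 0 -1; 0.05 0 0 0 0 0 -1; 0 0 0 0 0 0 -1; 0 0 0 0 0 0 -1; 0 0 0 0 0 0 -1; 0 0 0 0 0 0 -1")

```text
clock: 37.1
eef_pos: [516.7, 34.5, 150.4]
tcp_rot: [-3.142, 0.0, 0.212]
contact_force: [-0.3, -0.2, -0.8]
opening: 0.141
```

jog_arm(increments="0.04 0 0 0 0 0 -1; 0 0 0 0 0 0 -1; 0.04 0 0 0 0 0 -1; 0 0 0 0 0 0 -1; 0 0 0 0 0 0 -1; 0 0 0 0 0 0 -1; 0 0 0 0 0 0 -1; 0 0 0 0 0 0 -1")

```text
clock: 37.9
eef_pos: [517.1, 34.6, 150.3]
tcp_rot: [-3.142, 0.001, 0.212]
contact_force: [-3.9, -1.3, 1.4]
opening: 0.144
```

jog_arm(increments="0.05 0 0 0 0 0 -1; 0 0 0 0 0 0 -1; 0.05 0 0 0 0 0 -1; 0 0 0 0 0 0 -1; 0 0 0 0 0 0 -1; 0 0 0 0 0 0 -1; 0 0 0 0 0 0 -1; 0 0 0 0 0 0 -1")

```text
clock: 38.7
eef_pos: [517.2, 34.6, 150.1]
tcp_rot: [-3.141, 0.003, 0.212]
contact_force: [-7.5, -1.5, 3.9]
opening: 0.143
```

jog_arm(increments="-0.1 0 0 0 0 0 -1; 0 0 0 0 0 0 -1; 0 0 0 0 0 0 -0.65; 0 0 0 0 0 0 -0.6; 0 0 0 0 0 0 -0.5; 0 0 0 0 0 0 -0.3; 0 0 0 0 0 0 -0.2; 0 0 0 0 0 0 -0.2")

```text
clock: 39.5
eef_pos: [517.6, 34.6, 150.4]
tcp_rot: [3.142, -0.0, 0.212]
contact_force: [-0.7, 0.1, -0.7]
opening: 0.4
```

Run:
```python
from rig import r
from h import *
S=r.sense();print(S['opening'],shf(S['eef_pos']),S['tcp_rot'],S['contact_force'])
```

```text
0.4001825489029102 [-31.2 -80.5 150.4] [ 3.14154582e+00 -2.12516314e-04  2.11793768e-01] [-0.73750317  0.10907923 -0.72063961]
```

jog_arm(increments="0 0 -0.5 0 0 0 -0.2; 0 0 -1.5 0 0 0 -0.2; 0 0 -2.5 0 0 0 -0.2; 0 0 -3.5 0 0 0 -0.2; 0 0 -3.5 0 0 0 -0.2; 0 0 -3 0 0 0 -0.2; 0 2 -1.5 0 0 0 -0.2; 0 3.5 0 0 0 0 -0.2")

```text
clock: 40.3
eef_pos: [530.4, -18.4, 313.9]
tcp_rot: [3.141, -0.005, 0.214]
contact_force: [0.2, -0.7, -0.3]
opening: 0.396
```

jog_arm(increments="0 4.5 0 0 0 0 -0.2; 0 4.5 0 0 0 0 -0.2; 0 4.5 0 0 0 0 -0.2; 0 4.5 0 0 0 0 -0.2; 0 4.5 0 0 0 0 -0.2; 0 4.5 0 0 0 0 -0.2; 0 4.5 0 0 0 0 -0.2; 0 4 0 0 0 0 -0.2")

```text
clock: 41.1
eef_pos: [603.7, -368.5, 310.7]
tcp_rot: [3.141, -0.0, 0.211]
contact_force: [0.8, 0.2, 0.1]
opening: 0.403
```

jog_arm(increments="0 4 0 0 0 0 -0.2; 0 4 0 0 0 0 -0.2; -2 4 0 0 0 0 -0.2; -2 4 0 0 0 0 -0.2; -2 2 0 0 0 0 -0.2; -1 1 0 0 0 0 -0.2; 0 0 0 0 0 0 -0.2; 0 0 0 0 0 0 -0.2")

```text
clock: 41.9
eef_pos: [575.7, -565.6, 310.6]
tcp_rot: [-3.141, -0.001, 0.212]
contact_force: [-0.0, 0.4, 1.0]
opening: 0.402
```

Run:
```python
from rig import r
from h import *
S=r.sense();print(S['clock'],S['opening'],S['eef_pos'],S['contact_force'])
s=np.load('sh.npy')
f=r.grab_frame('top');cv2.imwrite('t15_raw.png',f[:,:,::-1]);cv2.imwrite('pics/t15.png',cv2.resize(f[:,:,::-1],(800,600)));crop(f,165,160,100,85,8,'t15c.png')
f=r.grab_frame('side');cv2.imwrite('s15_raw.png',f[:,:,::-1]);crop(f,140,145,140,140,5,'s15c.png')
# expected
for n in('top','side'): print(n,proj(r,n,T(s,[(-13,-80,154),(-43,-80,154),(33,-80,154)])).round(1))
```

```text
41.9 0.4019992449688916 [ 575.73861347 -565.60179627  310.59933711] [-0.01972038  0.44905465  1.04396396]
top [[240.7 204.4]
 [241.2 215.3]
 [240.  188. ]]
side [[244.9 197.9]
 [249.6 204.5]
 [238.2 188.3]]
```

View pics/t15.png

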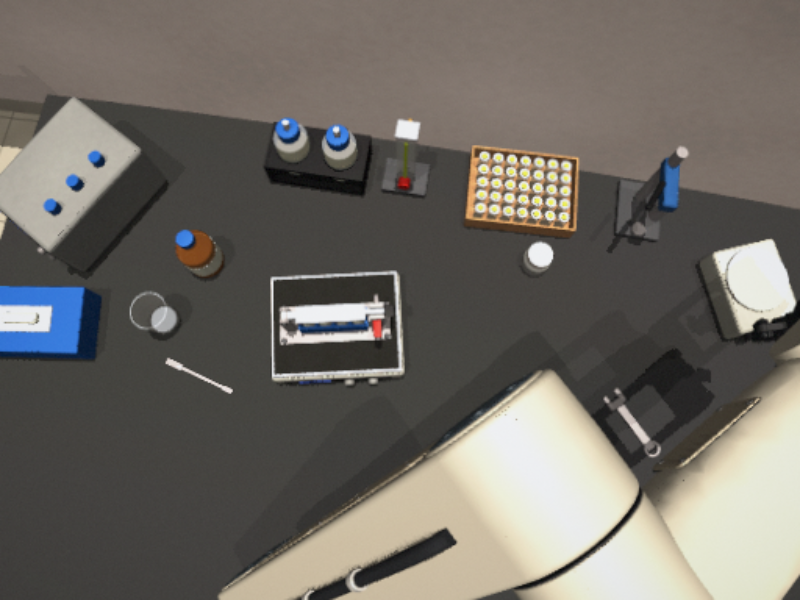

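View pics/t15c.png

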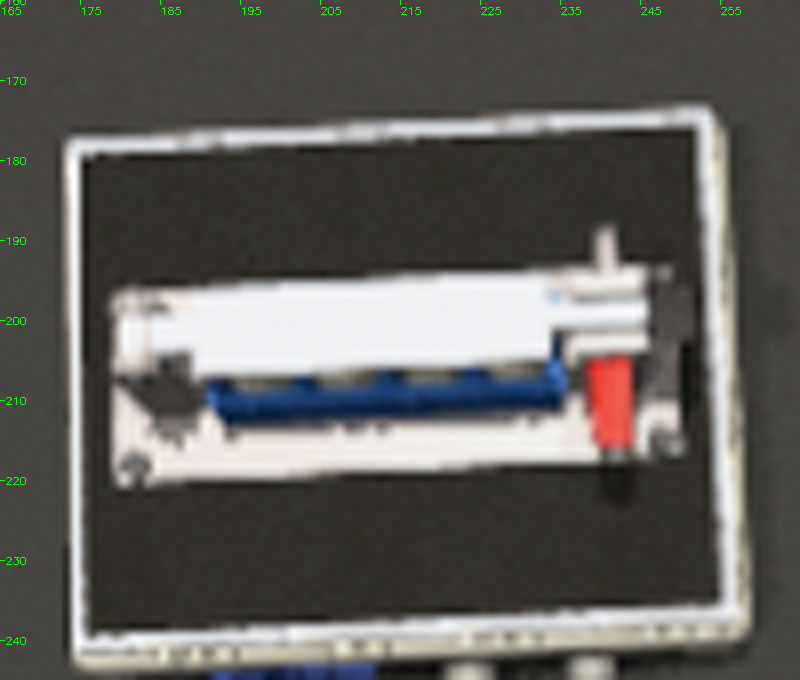

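View pics/s15c.png

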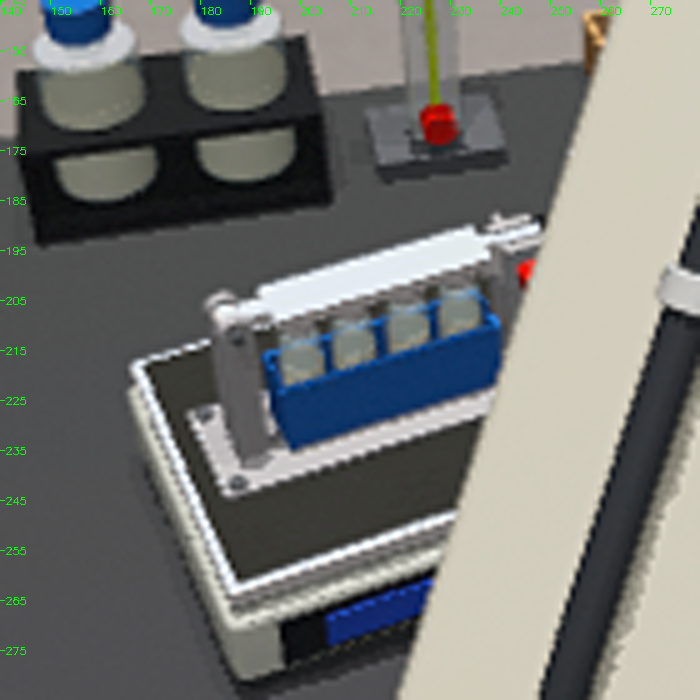

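The handle sits against the front cheek: shoulder at about (241,204), expected (240.7,204.4). The tip shows behind at about (240,188), expected (240.0,188.0). The bar is level and all four vials are in place. Handing in.

```bash
python3 -c "
from rig import r
print(r.sense()['qvel']);print(r.sign_off())"
```

```text
[ 4.65829332e-03  1.79331712e-05 -1.00828021e-03 -4.92559784e-03
 -1.99024013e-04 -2.49978096e-03]
the job is handed in; nothing more can be done
None
```

I loaded the vial, lowered the bar and pushed the pin home, then handed the job in at about 42 s. The sign-off reports no verdict.

- **Vial:** I lowered it into the empty pocket until it touched the floor at about 5 N, then let go with the bar still up. The picture afterwards showed all four caps in line.
- **Bar:** I swung it down until it met its stop, at 169 mm with 5.7 N and no further travel. That is the height expected for a fully lowered bar. The side view shows it level over the vials.
- **Pin:** I pushed it through the fork and eye without resistance until the handle met the fork at about 7.5 N, then released it. In the last top picture, the shoulder and tip lie within about a pixel (roughly 3 mm) of where they should be.
- **Other things:** The arm ended clear of everything. The bystanders I could see in the last pictures looked unmoved; I judged that by eye and did not measure it.

**Less certain:** The arm blocked both cameras while I lowered the vial and inserted the pin, so I relied on position and force readings there. The top and side views disagreed by about 1–2 mm on where the fork is, but the pin went in without any sideways force.

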